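# Weigh out the bait balls

## Robot

A 7-joint arm with a two-finger parallel gripper is mounted at the origin on the work surface. World frame = base frame: x ahead of the robot, y to its left, z up, the work surface at z = 0. Lengths are in mm, angles in rad, forces in N, time in s.
With the tool pointing down it reaches from about 400 to 875 mm from the base axis. Payload 4.4 kg.
Tool frame: the origin (TCP) lies on the centre line of the jaws, within the pads' length; the fingertips stand 14 mm ahead of it and the grasp point (between the pads) lies 5 mm behind it (tips_ahead is the distance from the TCP to the fingertips, in mm); z points along the fingers, y is the line along which they close (so a half turn about z gives the same grasp; the last joint's range is limited). The gripper opens to 85 mm and grips with 20 to 120 N. Pads are 22 mm wide; open, the fingers measure 114 mm over their backs; the gripper's body (76 mm by 85 mm) begins 54 mm behind the grasp point. The pads swing forward as they close: fully open they stand 13 mm farther back than shut.
Start: joints at [-1.272, 0.628, 0.038, 1.517, -0.027, 0.996, -0.02], TCP at [231.873, 607.25, 245.313] pointing down, gripper open.
Joint ranges: [-3.06, 3.06], [-0.37, 2.12], [-1.25, 1.32], [0.18, 2.47], [-1.1, 4.24], [0.23, 1.98], [-2.94, 2.94]. Speed limits (rad/s): [2.57, 2.57, 3.14, 3.14, 3.14, 3.14, 3.14].

## Interface

Orientations are given as [roll, pitch, yaw] about the fixed x, y, z axes, in that order (R = Rz(yaw) Ry(pitch) Rx(roll)).
In Python, from cell import * gives the robot as it stands.
- The arm moves only by the tool move_arm, never from a script. Its argument "rows" is text: rows parted by semicolons, each of 7 numbers parted by spaces: the shift along the tool's x, y, z scaled (see below), then the turn, a rotation vector about the tool's x, y, z scaled (see below), then the closure, from -1 (fully open) to 1 (shut). A call has 1 to 12 rows; each row is the pose to reach, as a shift and turn from the pose commanded when the call began, along the tool's axes at that moment; what a row does not reach only later rows make up. The controller multiplies each number of a shift by 0.3 m and each number of a turn by pi/2 rad. A row lasts 1/12 s, in which the tool goes at most 41.7 mm and 7.16 degrees, less where a joint would pass 70% of its speed; a pose out of reach is approached as far as the arm can. A call with a number of a shift or a turn outside -1 to 1 is refused whole. A call with a gripper value outside its range is refused whole. The fingers move at their own pace and stop on an object; the grip force is fixed at half the most. Time passes only in rows, so rows that repeat a pose let the fingers close. It gives the time, the measured TCP pose, the force, the opening and the grip force at its end, in the units of the state.
- read_state(): the state, without advancing time (a new reading comes with each control period).
- get_image(name): name is "scene" or "side" or "wrist"; returns a dict with "img" (420x560x3 uint8, red, green, blue), "vfov" (degrees; the focal length in pixels is half the picture's height over the tangent of half this angle, whatever the lens; pixels are square), "cx", "cy" (the principal point, pixels), "extrinsics" (4x4, takes a point from camera to world coordinates); the wrist camera has in their place "T_tool_cam" (4x4, takes a point from camera to tool coordinates, whose origin is the TCP and whose axes are the flange's). Camera axes: x right, y up, looking along -z (the intrinsics and any distortion apply to the point x, -y, -z); pixel columns grow to the right and rows downward; lengths in mm; the calibration is good to about 2 mm. The wrist camera is an equidistant fisheye: a pixel r from the principal point sees the ray r / f radians off the axis. A picture is of the moment at which its call begins: read the wrist's pose just before it. There is no depth.
- finish_job(): hands the job in; it is judged then, once.
The state is a dict: "clock": time; "qpos": joint angles; "qd": joint speeds; "tau": joint torques, N m; "eef_pos": TCP position; "tool_rot": TCP orientation; "force": force on the tool from outside, world axes, zero at the start; "torque": the same for the moment, N m; "width": finger opening in mm; "gripper_force": force on a finger pad.
Only numpy, scipy, OpenCV 4.12 (cv2) and the standard library are available. Lean on these libraries where they do the work, as an engineer would, in place of code of your own. Each camera call takes 0.05 s, during which the arm holds its last target. There are 200 camera calls.

## Task

Get ready by pulling the top tray of the tackle tower out to its stop and standing the empty bait tub in the middle of the spring balance's pan; then scoop every bait ball out of the tray into the tub with the scoop, without touching the baits with your fingers. When all are in, put the scoop back standing flat on its black rubber mat and push the tray fully shut, leaving the tub centred on the pan with all the baits in it; leave the dish of swivels, the clicker and the net where they are.

Things in the scene. Friction and masses are not known exactly. Their poses are not given: they have to be found in the camera images.
- tray (a joint): sliding of the tackle tower's top tray, m: 0 = shut, 0.122 = pulled out to its stop (starts shut or up to 10 mm ajar). It slides out along the tower's -x. About 2 N of rubbing holds it where it is left
- tower: fixed three-tier green plastic tackle tower of three stacked tiers, 190 deep (x) x 270 wide (y) x 156 mm high, standing on the bench; origin: centre of its underside; its front face, at x = -95 mm, faces the robot (-x) and has three black pull bars one above the other. Only the top tier's tray slides; the two lower tiers stay shut
- tray_handle (a point): middle of the top tray's black pull bar: round, 10 mm thick, 90 mm long along y, its axis 40 mm in front of the tray's front face, 135 mm above the bench (21 mm below the tower's top); moves with the tray; axes parallel to the tower's. The next bar is 52 mm below it
- lane_end (a point): far (+y) end of the flat floor of the tray's bait lane: mid-width, on the floor, 104 mm above the bench, at the foot of the scoop-out ramp that rises from here towards +y at 62 degrees from the level. Moves with the tray, axes as the tower's. The lane runs along y from point lane_start to here; its upright side walls stand 55 mm to either side in x (the lane is 110 mm wide)
- lane_start (a point): right-hand (-y) end of the lane's floor, mid-width, at the foot of the upright end wall, 221 mm along -y from lane_end; moves with the tray, axes as the tower's. The lane's rim is 45 mm above its floor all round. With the tray at its stop the whole lane is in the open in front of the tower; baits lie mostly in its +y half
- balance: fixed mechanical spring balance, white housing 150 x 130 x 62 mm with a dial on its sloping front (-x) face and a round pan on top; origin: centre of its underside on the bench
- pan_top (a point): middle of the upper face of the balance's round aluminium pan (150 mm across), 84 mm above the bench when empty; moves down with the pan on a spring of 300 N/m (about 3.3 mm for 100 g), with 18 mm of travel
- tub: loose square bait tub, off-white with blue trim, 104 x 104 mm outside, 68 mm high, walls and floor 4 mm, open top, about 0.16 kg; origin: centre of its underside, z up. A blue lug for carrying sticks out of the middle of its -x side near the rim: 16 mm wide (y), 16 mm thick (z = 50 to 66 mm), reaching from x = -52 to -86 mm
- mat: fixed black rubber mat for the scoop, 120 (x) x 100 (y) x 4 mm; origin: centre of its underside on the bench
- scoop: loose aluminium bait scoop, about 0.11 kg; origin: middle of its pan's underside; x points to the nose, z up when it stands flat on its pan (it does so by itself). Pan: floor x = -37 to +38 mm, 62 wide (y), 2 thick; back wall at x = -37, 30 high; side walls 28 high from x = -36 to 0, 14 high to x = +24; open at the nose. A neck rises from the back wall to the grip
- scoop_grip (a point): middle of the scoop's grip, at (-96, 0, 72) mm in the scoop's frame: a straight bar along the scoop's x, 76 long, 16 wide (y), 20 mm tall (z), level when the scoop stands flat; turns with the scoop
- bait0: hard round orange-brown bait ball, 24 mm across, 10 g, slides easily, rolls but soon stops; origin: its centre; lies in the lane of the top tray. May be absent (5 to 10 are there)
- bait1: hard round orange-brown bait ball, 24 mm across, 10 g, slides easily, rolls but soon stops; origin: its centre; lies in the lane of the top tray. May be absent (5 to 10 are there)
- bait2: hard round orange-brown bait ball, 24 mm across, 10 g, slides easily, rolls but soon stops; origin: its centre; lies in the lane of the top tray. May be absent (5 to 10 are there)
- bait3: hard round orange-brown bait ball, 24 mm across, 10 g, slides easily, rolls but soon stops; origin: its centre; lies in the lane of the top tray. May be absent (5 to 10 are there)
- bait4: hard round orange-brown bait ball, 24 mm across, 10 g, slides easily, rolls but soon stops; origin: its centre; lies in the lane of the top tray. May be absent (5 to 10 are there)
- bait5: hard round orange-brown bait ball, 24 mm across, 10 g, slides easily, rolls but soon stops; origin: its centre; lies in the lane of the top tray. May be absent (5 to 10 are there)
- bait6: hard round orange-brown bait ball, 24 mm across, 10 g, slides easily, rolls but soon stops; origin: its centre; lies in the lane of the top tray. May be absent (5 to 10 are there)
- bait7: hard round orange-brown bait ball, 24 mm across, 10 g, slides easily, rolls but soon stops; origin: its centre; lies in the lane of the top tray. May be absent (5 to 10 are there)
- bait8: hard round orange-brown bait ball, 24 mm across, 10 g, slides easily, rolls but soon stops; origin: its centre; lies in the lane of the top tray. May be absent (5 to 10 are there)
- bait9: hard round orange-brown bait ball, 24 mm across, 10 g, slides easily, rolls but soon stops; origin: its centre; lies in the lane of the top tray. May be absent (5 to 10 are there)
- dish: loose white ceramic dish of steel swivels, 90 mm across, 26 mm high, origin: centre of its underside; to be left alone
- clicker: loose red plastic clicker counter with a steel press button, 50 x 42 x 30 mm, origin: centre of its underside; to be left alone
- net: loose folded landing-net frame with a bamboo handle, 420 mm long (x), 60 mm wide, 25 mm high, origin: on its underside near the middle; to be left alone
Mind the look-alikes: they are no part of the job. What is shaped like the tub but red is not meant.

How it is judged (in metres and radians):
On the way, in this order (a step that is already met when the one before it is completed fails the run):
1. the top tray is out at its stop and the tub stands centred on the balance's pan, let go (value of joint tray above 0.116 m and horizontal distance between tub and pan_top below 0.012 m and z of tub in the frame of pan_top between -0.004 and 0.005 m and angle between tub's own z axis and vertical below 0.06 rad and contact force between the fingers and tub below 0.1 N), for 0.3 s.
2. every bait ball is in the tub (x of bait0 in the frame of tub between -0.05 and 0.05 m and y of bait0 in the frame of tub between -0.05 and 0.05 m and z of bait0 in the frame of tub between 0 and 0.068 m and x of bait1 in the frame of tub between -0.05 and 0.05 m and y of bait1 in the frame of tub between -0.05 and 0.05 m and z of bait1 in the frame of tub between 0 and 0.068 m and x of bait2 in the frame of tub between -0.05 and 0.05 m and y of bait2 in the frame of tub between -0.05 and 0.05 m and z of bait2 in the frame of tub between 0 and 0.068 m and x of bait3 in the frame of tub between -0.05 and 0.05 m and y of bait3 in the frame of tub between -0.05 and 0.05 m and z of bait3 in the frame of tub between 0 and 0.068 m and x of bait4 in the frame of tub between -0.05 and 0.05 m and y of bait4 in the frame of tub between -0.05 and 0.05 m and z of bait4 in the frame of tub between 0 and 0.068 m and x of bait5 in the frame of tub between -0.05 and 0.05 m and y of bait5 in the frame of tub between -0.05 and 0.05 m and z of bait5 in the frame of tub between 0 and 0.068 m and x of bait6 in the frame of tub between -0.05 and 0.05 m and y of bait6 in the frame of tub between -0.05 and 0.05 m and z of bait6 in the frame of tub between 0 and 0.068 m and x of bait7 in the frame of tub between -0.05 and 0.05 m and y of bait7 in the frame of tub between -0.05 and 0.05 m and z of bait7 in the frame of tub between 0 and 0.068 m and x of bait8 in the frame of tub between -0.05 and 0.05 m and y of bait8 in the frame of tub between -0.05 and 0.05 m and z of bait8 in the frame of tub between 0 and 0.068 m and x of bait9 in the frame of tub between -0.05 and 0.05 m and y of bait9 in the frame of tub between -0.05 and 0.05 m and z of bait9 in the frame of tub between 0 and 0.068 m), for 0.4 s.
At the end, for the whole second after the job is handed in: All baits present lie inside the tub; the tub stands upright on the balance's pan, its middle within 12 mm of the pan's; the tray is shut to within 6 mm; the scoop stands flat and still on the mat, the middle of its pan within 45 mm of the mat's middle (all of step 2 and horizontal distance between tub and pan_top below 0.012 m and z of tub in the frame of pan_top between -0.004 and 0.005 m and angle between tub's own z axis and vertical below 0.06 rad and linear speed of each of tub, scoop below 0.03 m/s and value of joint tray below 0.006 m and horizontal distance between scoop and mat below 0.045 m and z of scoop in the frame of mat between 0 and 0.01 m and angle between scoop's own z axis and vertical below 0.12 rad); the robot touches nothing.
It fails at once if the fingers touch a bait (contact force between the fingers and bait0 above 0.2 N or contact force between the fingers and bait1 above 0.2 N or contact force between the fingers and bait2 above 0.2 N or contact force between the fingers and bait3 above 0.2 N or contact force between the fingers and bait4 above 0.2 N or contact force between the fingers and bait5 above 0.2 N or contact force between the fingers and bait6 above 0.2 N or contact force between the fingers and bait7 above 0.2 N or contact force between the fingers and bait8 above 0.2 N or contact force between the fingers and bait9 above 0.2 N).
It fails at once if the dish, the clicker or the net is shifted more than 30 mm (distance of any of dish, clicker, net from where it was at the start of the episode above 0.03 m).
Of bait0, bait1, bait2, bait3, bait4, bait5, bait6, bait7, bait8, bait9 only 5 to 10 are there at a start; the rules pass over those that are not, and their reading is None.
At some moment in a run one of tub, scoop may be knocked a few centimetres aside while the robot is not near it.
It also fails if it takes over 210 s, if anything falls off the work surface, if the arm or the gripper's body presses on something with over 40 N, if the wrist force passes 120 N, or if a joint passes its speed limit or range.

## Working session

There is one attempt and no reset: what is moved stays moved. The work goes in short steps, Python scripts to look and compute and a tool call to move; the robot and the scene stay as the last step left them, time stands still between calls to the robot, and variables do not carry over. Pictures are saved under pics/ and viewed, at most 14 in all, crops included, and the job is handed in when it is done.

Besides the shell and the picture viewer there is one more tool, called after ">>>" by a JSON object that holds its "fn" and its "kwargs", one argument or row to a line. move_arm: Moves the arm, as the interface text tells. Its arguments: {"type":"object","properties":{"rows":{"type":"string"}},"required":["rows"]}

```bash
ls; mkdir -p pics; cat > h.py <<'E'
from cell import *
import numpy as np, cv2
from scipy.spatial.transform import Rotation as R
def T_tool(s):
    T=np.eye(4);T[:3,:3]=R.from_euler('xyz',s['tool_rot']).as_matrix();T[:3,3]=s['eef_pos'];return T
def shot(name,fn=None):
    s=read_state();d=get_image(name)
    d['T']=T_tool(s)@np.array(d['T_tool_cam']) if name=='wrist' else np.array(d['extrinsics'])
    d['f']=210/np.tan(np.radians(d['vfov']/2));d['name']=name
    if fn: cv2.imwrite('pics/'+fn,d['img'][:,:,::-1])
    return d
def ray(d,u,v):
    x=(u-d['cx'])/d['f'];y=(v-d['cy'])/d['f']
    if d['name']=='wrist':
        r=np.hypot(x,y);k=np.sin(r)/max(r,1e-9);c=np.array([x*k,-y*k,-np.cos(r)])
    else: c=np.array([x,-y,-1.]);
    w=d['T'][:3,:3]@c;return d['T'][:3,3],w/np.linalg.norm(w)
def plane(d,u,v,z):
    o,w=ray(d,u,v);return o+w*(z-o[2])/w[2]
def tri(a,b):
    (o,w),(p,q)=ray(*a),ray(*b);t=np.linalg.lstsq(np.c_[w,-q],p-o,rcond=None)[0]
    A,B=o+w*t[0],p+q*t[1];return (A+B)/2,np.linalg.norm(A-B)
def proj(d,P):
    c=np.linalg.inv(d['T'])@np.r_[P,1]
    if d['name']=='wrist':
        n=np.hypot(c[0],c[1]);r=np.arctan2(n,-c[2]);return d['cx']+d['f']*r*c[0]/n,d['cy']-d['f']*r*c[1]/n
    return d['cx']+d['f']*c[0]/-c[2],d['cy']-d['f']*c[1]/-c[2]
E
python3 - <<'E'
from h import *
s=read_state();print(s)
for n in('scene','side','wrist'):
    d=shot(n,n+'0.png');print(n,d['vfov'],d['cx'],d['cy'],[k for k in d],d['T'].round(2).tolist())
    if n=='wrist':print(np.array(d['T_tool_cam']).round(3).tolist())
a=[cv2.imread(f'pics/{n}0.png') for n in('scene','side')]
E
```

```text
pics
{'clock': 0.0, 'qpos': array([-1.27180174,  0.62936317,  0.03848491,  1.51837963, -0.02700332,
        0.99628166, -0.02000128]), 'qd': array([ 1.59490183e-04, -2.99058874e-04,  3.54631424e-04, -1.21501965e-03,
        1.81297529e-03, -3.57800819e-06, -8.76628628e-04]), 'tau': array([-1.14979603e-04, -5.63394499e+01,  1.22651037e+00, -1.93434656e+01,
        1.11147904e-02,  1.07781435e-02, -8.60560561e-06]), 'eef_pos': array([231.67334584, 606.66890662, 244.37508404]), 'tool_rot': array([-3.13968067e+00,  4.87946898e-05,  2.77676001e+00]), 'force': array([ 0.57296057, -0.15734176,  0.14638191]), 'torque': array([-0.01475076,  0.01074112,  0.02469912]), 'gripper_force': 0.0, 'width': 85.07519532093431}
scene 57.475192777985185 284.76679753566924 210.51481552578133 ['img', 'vfov', 'cx', 'cy', 'extrinsics', 'T', 'f', 'name'] [[0.84, -0.36, 0.4, 1017.66], [0.54, 0.54, -0.65, -733.5], [0.01, 0.76, 0.65, 864.8], [0.0, 0.0, 0.0, 1.0]]
side 55.96729375222511 278.35703656773364 212.4753344620729 ['img', 'vfov', 'cx', 'cy', 'extrinsics', 'T', 'f', 'name'] [[0.81, 0.38, -0.44, -14.13], [-0.59, 0.54, -0.6, -698.89], [0.01, 0.75, 0.66, 907.26], [0.0, 0.0, 0.0, 1.0]]
wrist 65.70646984690485 276.2217634107563 207.79178174581187 ['img', 'vfov', 'cx', 'cy', 'T_tool_cam', 'T', 'f', 'name'] [[0.36, -0.9, -0.26, 164.91], [0.93, 0.34, 0.1, 631.74], [-0.0, -0.28, 0.96, 374.3], [0.0, 0.0, 0.0, 1.0]]
[[-0.0, 0.959, 0.284, 71.336], [1.0, 0.0, -0.0, -0.688], [-0.0, 0.284, -0.959, -129.829], [0.0, 0.0, 0.0, 1.0]]
```

View pics/scene0.png

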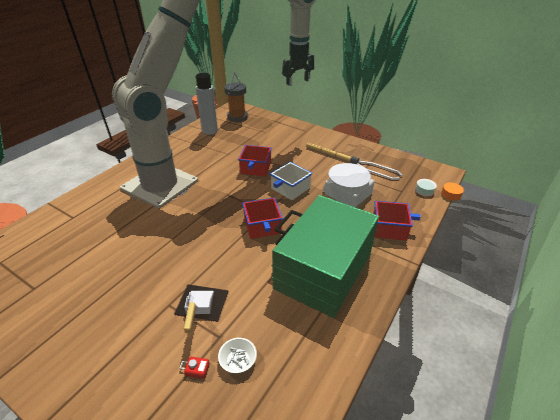

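View pics/side0.png

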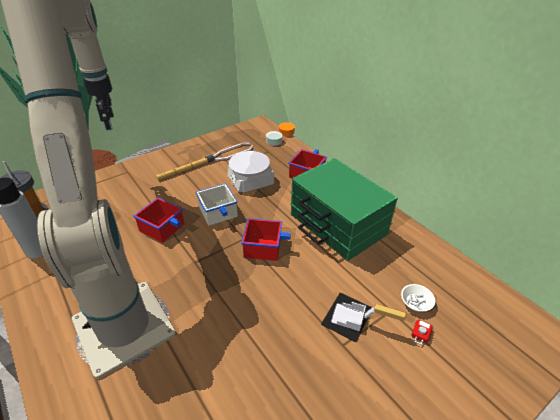

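The scene view shows: the off‑white, blue-trimmed tub at (290,180); red look-alikes at (255,160), (263,217) and (392,219); the balance at (349,182); the tower at (325,252); the mat with scoop at (202,302); dish (237,357); clicker (195,367); net (355,160). In the side view the tub is at (217,205), the balance at (250,168), the tower at (343,207) and the mat at (347,316). The choice is the white tub. I'll check it in a close crop and measure.

```bash
python3 - <<'E'
import cv2,numpy as np
a=cv2.imread('pics/scene0.png');b=cv2.imread('pics/side0.png')
A=cv2.resize(a[155:315,225:425],None,fx=2,fy=2,interpolation=cv2.INTER_CUBIC)
B=cv2.resize(b[140:260,190:400],None,fx=1.9,fy=1.9,interpolation=cv2.INTER_CUBIC)
C=cv2.resize(a[280:345,165:245],None,fx=3,fy=3,interpolation=cv2.INTER_CUBIC)
D=cv2.resize(b[285:345,315:415],None,fx=3,fy=3,interpolation=cv2.INTER_CUBIC)
M=np.zeros((600,800,3),np.uint8)
M[:320,:400]=A;M[:B.shape[0],401:401+B.shape[1]]=B[:, :399]
M[330:330+C.shape[0],:C.shape[1]]=C;M[330:330+D.shape[0],401:401+D.shape[1]]=D
cv2.imwrite('pics/crop1.png',M)
for n,i in(('scene',a),('side',b)):
    h=cv2.cvtColor(i,cv2.COLOR_BGR2HSV)
    for nm,lo,hi in(('green',(60,120,60),(85,255,255)),('blue',(105,120,80),(130,255,255)),('black',(0,0,0),(180,255,45)),('grip',(15,90,140),(30,255,255))):
        m=cv2.inRange(h,lo,hi);m=cv2.morphologyEx(m,cv2.MORPH_OPEN,np.ones((2,2)))
        k,l,st,c=cv2.connectedComponentsWithStats(m)
        print(n,nm,[(st[j].tolist(),c[j].round(1).tolist()) for j in range(1,k) if st[j,4]>30 and c[j][0]>120][:10])
E
```

```text
scene green [([289, 197, 88, 76, 3673], [329.6, 236.1]), ([280, 242, 14, 10, 51], [287.2, 246.3])]
scene blue [([249, 162, 6, 8, 33], [251.6, 165.1]), ([275, 180, 9, 8, 47], [279.0, 183.6]), ([411, 215, 10, 6, 53], [415.6, 217.4]), ([262, 221, 10, 12, 65], [267.3, 225.7])]
scene black [([113, 0, 20, 63, 211], [122.6, 30.1]), ([135, 0, 11, 34, 106], [140.1, 15.8]), ([177, 18, 14, 10, 53], [184.3, 22.3]), ([284, 45, 31, 40, 610], [298.7, 61.9]), ([197, 74, 15, 16, 199], [204.2, 81.6]), ([232, 92, 12, 5, 35], [237.5, 93.7]), ([139, 96, 11, 11, 41], [143.8, 100.5]), ([169, 122, 7, 9, 31], [172.0, 126.7])]
scene grip [([217, 105, 13, 21, 155], [222.5, 114.6]), ([246, 105, 114, 65, 2367], [302.9, 138.5]), ([169, 120, 33, 49, 666], [184.9, 143.1]), ([243, 132, 9, 8, 33], [247.4, 135.5]), ([219, 139, 9, 6, 32], [223.0, 142.0]), ([198, 140, 19, 21, 126], [209.2, 151.2]), ([185, 141, 56, 52, 970], [214.9, 169.6]), ([358, 141, 18, 15, 112], [367.1, 146.6]), ([374, 147, 46, 24, 409], [395.4, 157.8]), ([293, 161, 48, 53, 498], [316.1, 187.4])]
side green [([294, 160, 104, 100, 4326], [349.1, 200.
[... 177 characters left out ...]
2.4]), ([280, 233, 11, 7, 68], [284.9, 236.4])]
side black [([299, 198, 15, 21, 104], [305.5, 208.2]), ([315, 213, 17, 9, 64], [323.7, 217.1]), ([301, 219, 30, 15, 142], [316.5, 226.5]), ([318, 236, 12, 9, 43], [324.5, 240.2]), ([323, 295, 45, 47, 496], [343.1, 321.5])]
side grip [([280, 123, 15, 8, 92], [287.2, 126.8]), ([157, 158, 51, 22, 186], [182.2, 167.9]), ([164, 247, 21, 24, 125], [175.3, 258.8]), ([184, 286, 17, 24, 74], [192.9, 297.8]), ([315, 286, 14, 14, 41], [321.4, 292.3]), ([375, 305, 33, 14, 198], [390.9, 311.3]), ([512, 304, 8, 8, 32], [515.6, 307.9]), ([181, 316, 8, 14, 53], [184.2, 321.9]), ([510, 350, 12, 7, 39], [515.2, 353.0]), ([301, 352, 22, 21, 106], [312.9, 362.0])]
```

View pics/crop1.png

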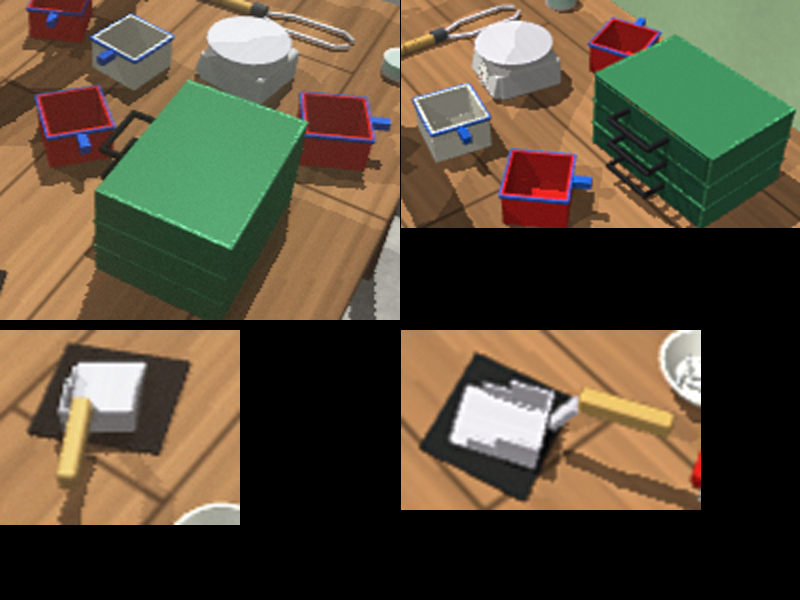

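The crop confirms the off-white tub with the blue lug. It also gives readable corners for the tower's top, the tub's rim, the balance's pan, and the scoop and mat. Next I triangulate them.

```bash
cat > m1.py <<'E'
from h import *
S=shot('scene');D=shot('side')
def P(n,a,b):
    p,e=tri((S,*a),(D,*b));print(n,p.round(1),'gap',round(e,1));return p
c=lambda x,y,s,ox,oy:(x/s+ox,y/s+oy)
sA=lambda x,y:c(x,y,2,225,155); dB=lambda x,y:c(x-401,y,1.9,190,140)
sC=lambda x,y:c(x,y-330,3,165,280); dD=lambda x,y:c(x-401,y-330,3,315,285)
t=[P(n,sA(*a),dB(*b)) for n,a,b in(('tower -x+y',(189,82),(596,75)),('+x+y',(307,123),(675,37)),('+x-y',(234,248),(794,112)),('-x-y',(97,191),(709,160)))]
print('mid',np.mean(t,0))
x=t[1]-t[0]+t[2]-t[3];print('yaw',np.arctan2(x[1],x[0]))
y=t[0]-t[3]+t[1]-t[2];print('yaw',np.arctan2(-y[0],y[1]))
def cen(d,l):return plane
ms=np.mean([sA(*q) for q in((131,14),(173,43),(135,63),(92,40))],0);md=np.mean([dB(*q) for q in((417,93),(478,85),(490,115),(430,133))],0)
P('tubrim',ms,md)
P('lug',(279,183.6),(223.5,210.8))
P('pan',sA(249,40),dB(513,43))
P('mat',*[np.mean(v,0) for v in([sC(*q) for q in((70,345),(189,361),(159,454),(30,433))],[dD(*q) for q in((475,354),(579,398),(528,500),(421,451))])])
P('grip end far',sC(66,482),dD(672,424));P('grip near',sC(82,402),dD(583,402))
for q in((70,345),(189,361),(159,454),(30,433)):print('matc',plane(S,*sC(*q),4).round(0))
for q in((475,354),(579,398),(528,500),(421,451)):print('matc side',plane(D,*dD(*q),4).round(0))
for q in((131,14),(173,43),(135,63),(92,40)):print('tubc',plane(S,*sA(*q),68).round(0))
for q in((417,93),(478,85),(490,115),(430,133)):print('tubc side',plane(D,*dB(*q),68).round(0))
E
python3 m1.py
```

```text
tower -x+y [622.5  96.1 148.5] gap 3.7
+x+y [808.4 105.3 148.5] gap 5.3
+x-y [ 822.3 -160.3  148.3] gap 9.8
-x-y [ 632.1 -166.9  147.2] gap 1.9
mid [721.32292621 -31.44231654 148.11749915]
yaw 0.041886991889715466
yaw 0.044407179012389116
tubrim [429.4 252.   63.5] gap 3.2
lug [414.2 191.1  52.5] gap 2.6
pan [613.8 346.5  76.8] gap 3.6
mat [ 498.8 -317.9   -4.1] gap 5.0
grip end far [ 569.  -432.7   75.2] gap 2.5
grip near [ 527.2 -372.3   73.4] gap 6.5
matc [ 430. -295.    4.]
matc [ 534. -249.    4.]
matc [ 576. -340.    4.]
matc [ 468. -386.    4.]
matc side [ 528. -253.    4.]
matc side [ 571. -344.    4.]
matc side [ 462. -390.    4.]
matc side [ 419. -302.    4.]
tubc [386. 315.  68.]
tubc [499. 277.  68.]
tubc [473. 187.  68.]
tubc [372. 203.  68.]
tubc side [393. 321.  68.]
tubc side [494. 278.  68.]
tubc side [468. 192.  68.]
tubc side [360. 210.  68.]
```

```bash
cat >> h.py <<'E'
def down(yaw): return R.from_euler('xyz',[np.pi,0,yaw])
def plan(*wps):
    """wps: (pos,Rotation,closure); prints rows relative to the measured pose and the rows needed"""
    T=T_tool(read_state());R0=R.from_matrix(T[:3,:3]);p0,r0=T[:3,3],R0
    for p,r,c in wps:
        p=np.array(p,float);d=R0.inv().apply(p-T[:3,3])/300;w=(R0.inv()*r).as_rotvec()/(np.pi/2)
        n=max(np.linalg.norm(p-p0)/41.7,np.degrees((r0.inv()*r).magnitude())/7.16);p0,r0=p,r
        print(' '.join(f'{v:.3f}' for v in [*d,*w]),c,'| rows',round(n,1))
E
python3 -c "
from h import *
plan(((520,290,330),down(np.pi/2),-1))"
```

```text
-1.275 -0.645 -0.283 -0.001 0.000 0.768 -1 | rows 10.5
```

>>> {"fn": "move_arm", "kwargs": {
  "rows": "-0.3 -0.15 -0.28 0 0 0.2 -1;-0.6 -0.3 -0.28 0 0 0.4 -1;-0.8 -0.4 -0.28 0 0 0.6 -1;-1 -0.5 -0.28 0 0 0.768 -1;-1 -0.5 -0.28 0 0 0.768 -1;-1 -0.5 -0.28 0 0 0.768 -1;-1 -0.5 -0.28 0 0 0.768 -1;-1 -0.5 -0.28 0 0 0.768 -1;-1 -0.5 -0.28 0 0 0.768 -1;-1 -0.5 -0.28 0 0 0.768 -1;-1 -0.5 -0.28 0 0 0.768 -1;-1 -0.5 -0.28 0 0 0.768 -1"
}}

```text
clock: 1.25
eef_pos: [458.1, 360.6, 329.1]
tool_rot: [-3.141, -0.0, 1.573]
force: [-0.0, 0.3, -0.1]
width: 85.5
gripper_force: 0.0
```

```bash
cat > save.py <<'E'
import sys,pickle
from h import *
d=shot('wrist',sys.argv[1]+'.png');pickle.dump(d,open(sys.argv[1]+'.pkl','wb'))
E
python3 save.py w1
```

```text
(no output)
```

View pics/w1.png

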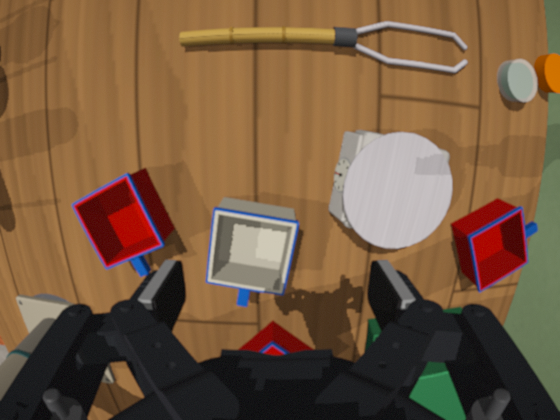

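>>> {"fn": "move_arm", "kwargs": {
  "rows": "-0.13 0.13 0 0 0 0 -1;-0.26 0.26 0 0 0 0 -1;-0.4 0.4 0 0 0 0 -1;-0.4 0.4 0 0 0 0 -1;-0.4 0.4 0 0 0 0 -1;-0.4 0.4 0 0 0 0 -1;-0.4 0.4 0 0 0 0 -1"
}}

```text
clock: 1.88
eef_pos: [577.8, 241.3, 328.7]
tool_rot: [-3.14, -0.001, 1.573]
force: [-0.7, 1.0, 0.3]
width: 85.1
gripper_force: 0.0
```

```bash
sleep 1; python3 save.py w2; python3 -c "
from h import *
print(read_state()['eef_pos'])"
```

```text
[577.28002666 242.25302997 328.85779812]
```

w1 shows the white tub with rim corners (216,208), (298,220), (290,293) and (207,282), and its lug at (243,297). The pan disc is centred at about (398,190). The net is at the top, and the red tubs are at (122,222), (490,245) and (273,345).

View pics/w2.png

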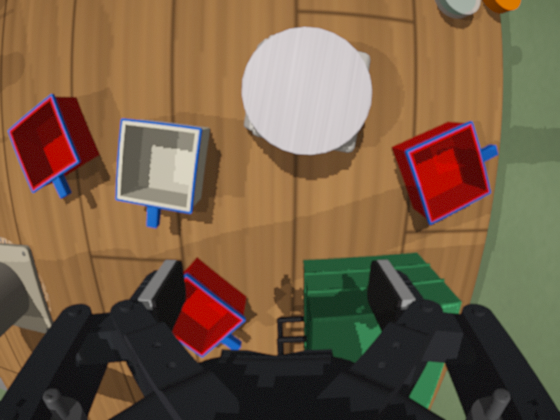

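```bash
cat > m2.py <<'E'
from h import *
import pickle
a,b=[pickle.load(open(n,'rb')) for n in('w1.pkl','w2.pkl')]
prs=[((216,208),(121,119)),((298,220),(208,126)),((290,293),(191,213)),((207,282),(117,203))]
r=[tri((a,*p),(b,*q)) for p,q in prs]
for p,e in r: print('rim',p.round(1),round(e,1))
C=np.mean([p for p,e in r],0);print('mid',C)
E=[r[i][0]-r[(i+1)%4][0] for i in range(4)];print('sides',[round(np.linalg.norm(e),1) for e in E])
def blob(d,near,lo,hi):
    m=cv2.inRange(cv2.cvtColor(d['img'],cv2.COLOR_RGB2HSV),lo,hi);k,l,st,c=cv2.connectedComponentsWithStats(cv2.morphologyEx(m,cv2.MORPH_OPEN,np.ones((5,5))))
    i=min(range(1,k),key=lambda j:np.hypot(*(c[j]-near)));return c[i],st[i],l==i
L=[blob(d,n,(105,150,80),(130,255,255)) for d,n in((a,(243,299)),(b,(153,217)))]
for l in L:print('lugpx',l[0],l[1])
print('lug',tri((a,*L[0][0]),(b,*L[1][0])))
for z in(76,80,84,88):
    o=[]
    for d,n in((a,(400,190)),(b,(307,91))):
        c,st,m=blob(d,n,(0,0,150),(180,40,255))
        k=max(cv2.findContours(m.astype(np.uint8),0,1)[0],key=cv2.contourArea)[:,0]
        w=np.array([plane(d,*q,z)[:2] for q in k],np.float32)
        for _ in range(4):
            A=np.c_[2*w,np.ones(len(w))];s=np.linalg.lstsq(A,(w**2).sum(1),rcond=None)[0];rr=np.sqrt(s[2]+s[0]**2+s[1]**2)
            e=abs(np.hypot(*(w-s[:2]).T)-rr);w=w[e<max(1.5,np.percentile(e,85))]
        o+= [s[:2].round(1),rr.round(1),len(w)]
    print(z,*o)
E
python3 m2.py
```

```text
rim [382.4 316.5  72.6] 2.3
rim [489.8 297.5  52.2] 6.6
rim [475.1 197.8  82.1] 7.6
rim [359.7 203.3  61.1] 3.2
mid [426.76402499 253.7705225   67.00560127]
sides [np.float64(111.0), np.float64(105.1), np.float64(117.4), np.float64(116.1)]
lugpx [242.88679245 296.76100629] [238 289  11  17 159]
lugpx [152.72321429 215.68303571] [147 206  12  21 224]
lug (array([412.24411551, 184.5995365 ,  64.60748074]), np.float64(1.7224961875254243))
76 [615.2 342.1] 78.0 202 [614.1 342.7] 76.3 333
80 [613.6 343. ] 77.2 202 [613.8 342.4] 75.5 335
84 [611.9 344. ] 76.4 202 [613.4 342.1] 74.7 336
88 [610.3 344.9] 75.6 202 [613.  341.8] 73.9 336
```

```bash
python3 -c "
from h import *
d=down(1.365);plan(((412.5,186,140),d,-.2),((412.5,186,53),d,-.2))"
```

```text
-0.186 -0.549 0.630 -0.001 -0.001 0.133 -0.2 | rows 6.2
-0.187 -0.548 0.920 -0.001 -0.001 0.133 -0.2 | rows 2.1
```

>>> {"fn": "move_arm", "kwargs": {
  "rows": "-0.186 -0.549 0.63 0 0 0.133 -0.2;-0.186 -0.549 0.63 0 0 0.133 -0.2;-0.186 -0.549 0.63 0 0 0.133 -0.2;-0.186 -0.549 0.63 0 0 0.133 -0.2;-0.186 -0.549 0.63 0 0 0.133 -0.2;-0.186 -0.549 0.63 0 0 0.133 -0.2;-0.186 -0.549 0.63 0 0 0.133 -0.2;-0.186 -0.549 0.63 0 0 0.133 -0.2;-0.186 -0.549 0.63 0 0 0.133 -0.2"
}}

```text
clock: 2.68
eef_pos: [414.3, 186.1, 140.8]
tool_rot: [3.141, -0.001, 1.365]
force: [0.7, 0.4, -0.0]
width: 51.5
gripper_force: 0.0
```

```bash
sleep 1; python3 save.py w3; python3 -c "
from h import *
import pickle
a=pickle.load(open('w3.pkl','rb'))
m=cv2.inRange(cv2.cvtColor(a['img'],cv2.COLOR_RGB2HSV),(105,150,80),(130,255,255));k,l,st,c=cv2.connectedComponentsWithStats(m)
for i in range(1,k):
    if st[i,4]>100: print(st[i],c[i],plane(a,*c[i],64).round(1))
d=down(1.365);plan(((412.5,186,53),d,-.2))"
```

```text
[ 178   33  178  215 2583] [274.10840108 159.55284553] [422.3 227.8  64. ]
[  23   43   77  188 1881] [ 67.71398192 168.5943647 ] [271.6 257.7  64. ]
[318 326  21  23 125] [328.768 337.736] [436.1  80.4  64. ]
[403 384  19  18 173] [412.71676301 392.94797688] [511.4 -21.6  64. ]
-0.003 -0.010 0.294 0.002 -0.002 -0.001 -0.2 | rows 2.1
```

View pics/w3.png

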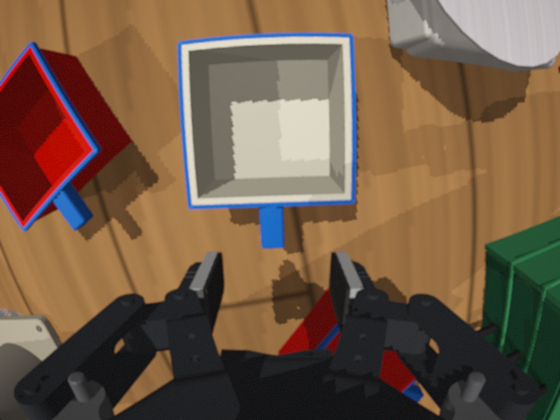

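w3 shows the tub rim corners at (180,43), (353,36), (355,202) and (190,207), and the lug spanning (260–284, 205–247). The fingers are centred near column 276.

```bash
python3 -c "
from h import *
import pickle
a=pickle.load(open('w3.pkl','rb'))
for q in((180,43),(353,36),(355,202),(190,207)):print('rim',plane(a,*q,68).round(1))
e=plane(a,272.5,246,66);f=plane(a,272.5,208,66);print(e,f)
r=[plane(a,*q,68) for q in((180,43),(353,36),(355,202),(190,207))];c=np.mean(r,0);print(c)
v=r[0]+r[1]-r[2]-r[3];yaw=np.arctan2(v[1],v[0]);w=r[1]+r[2]-r[0]-r[3];print(yaw,np.arctan2(w[1],w[0])+np.pi/2)
g=c-70*np.array([np.cos(yaw),np.sin(yaw),0]);print('grip',g)
T=a['T'];print(proj(a,[412.5,186,66]))
"
```

```text
rim [380.2 315.5  68. ]
rim [487.1 296.8  68. ]
rim [468.9 190.5  68. ]
rim [361.3 209.6  68. ]
[409.09351969 170.6242625   66.        ] [414.73464702 197.05593385  66.        ]
[424.38639833 253.10283562  68.        ]
1.398102289582843 1.396183065756109
grip [412.35781296 184.14405711  68.        ]
(np.float64(272.67923125479257), np.float64(224.24391016248202))
```

>>> {"fn": "move_arm", "kwargs": {
  "rows": "-0.006 -0.01 0.1 0 0 -0.02 -0.2;-0.006 -0.01 0.2 0 0 -0.02 -0.2;-0.006 -0.01 0.294 0 0 -0.02 -0.2;-0.006 -0.01 0.294 0 0 -0.02 -0.2;-0.006 -0.01 0.294 0 0 -0.02 -0.2;-0.006 -0.01 0.294 0 0 -0.02 1;-0.006 -0.01 0.294 0 0 -0.02 1;-0.006 -0.01 0.294 0 0 -0.02 1;-0.006 -0.01 0.294 0 0 -0.02 1;-0.006 -0.01 0.294 0 0 -0.02 1;-0.006 -0.01 0.294 0 0 -0.02 1;-0.006 -0.01 0.294 0 0 -0.02 1"
}}

```text
clock: 3.73
eef_pos: [411.6, 183.8, 53.8]
tool_rot: [3.139, -0.002, 1.394]
force: [-1.0, -0.5, 7.4]
width: 15.2
gripper_force: 58.6
```

```bash
python3 -c "
from h import *
s=read_state();print(s['eef_pos'],s['width'],s['force'])
d=down(1.397);p=s['eef_pos'];plan((p+[0,0,130],d,1))"
```

```text
[411.59606236 183.82047332  53.81426901] 15.18961028901194 [-0.99192224 -0.542518    7.43072029]
0.001 0.001 -0.433 0.002 -0.001 -0.002 1 | rows 3.1
```

>>> {"fn": "move_arm", "kwargs": {
  "rows": "0 0 -0.06 0 0 0 1;0 0 -0.15 0 0 0 1;0 0 -0.28 0 0 0 1;0 0 -0.4 0 0 0 1;0.1 0.13 -0.43 0 0 0 1;0.2 0.26 -0.43 0 0 0 1;0.3 0.4 -0.43 0 0 0 1;0.37 0.5 -0.43 0 0 0 1;0.405 0.567 -0.43 0 0 0 1;0.405 0.567 -0.43 0 0 0 1;0.405 0.567 -0.43 0 0 0 1;0.405 0.567 -0.43 0 0 0 1"
}}

```text
clock: 4.73
eef_pos: [598.4, 272.0, 181.2]
tool_rot: [-3.14, 0.001, 1.393]
force: [0.0, -0.5, -1.0]
width: 14.7
gripper_force: 59.2
```

```bash
sleep 1; python3 save.py w4; python3 -c "
from h import *
s=read_state();print(s['eef_pos'],s['tool_rot'],s['width'],s['force'])
d=shot('side','side4.png')"
```

```text
[597.93608582 271.94996575 181.26180993] [-3.13992319e+00  9.55613007e-04  1.39257930e+00] 15.155418795805163 [ 0.25368579 -0.05551213 -1.22839425]
```

View pics/w4.png

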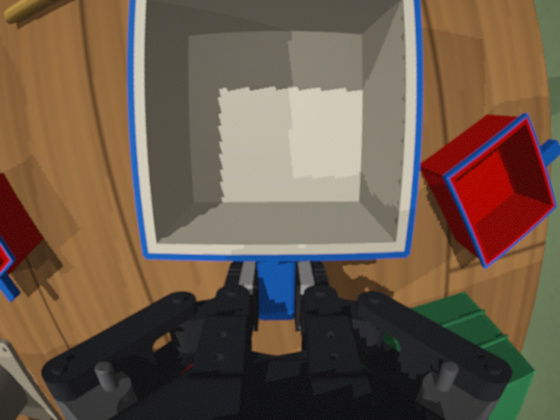

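w4 shows the tub held level, its near rim edge running from (145,257) to (410,257) with the lug between the fingers. I compute the held tub's centre and the drop.

```bash
python3 -c "
from h import *
import pickle
a=pickle.load(open('w4.pkl','rb'))
l,r=plane(a,145,257,195.5),plane(a,410,257,195.5);print(l,r,np.linalg.norm(l-r))
v=(r-l)/np.linalg.norm(r-l);n=np.array([-v[1],v[0],0]);c=(l+r)/2+52*n;print('tub',c,np.arctan2(n[1],n[0]))
s=read_state();t=s['eef_pos']+np.array([613.2-c[0],342.7-c[1],0]);d=down(1.393)
plan((t,d,1),(t-[0,0,34],d,1),(t-[0,0,47],d,1))"
```

```text
[548.11276587 297.1654188  195.5       ] [656.36748589 277.57480754 195.5       ] 110.01307402043517
tub [611.50004152 338.53899006 195.5       ] 1.3917661846335538
0.015 0.003 -0.000 -0.001 0.000 -0.000 1 | rows 0.1
0.015 0.003 0.113 -0.001 0.000 -0.000 1 | rows 0.8
0.015 0.003 0.157 -0.001 0.000 -0.000 1 | rows 0.3
```

>>> {"fn": "move_arm", "kwargs": {
  "rows": "0.009 0.005 0 0 0 0 1;0.009 0.005 0.05 0 0 0 1;0.009 0.005 0.1 0 0 0 1;0.009 0.005 0.13 0 0 0 1;0.009 0.005 0.145 0 0 0 1;0.009 0.005 0.155 0 0 0 1;0.009 0.005 0.155 0 0 0 1;0.009 0.005 0.155 0 0 0 1;0.009 0.005 0.155 0 0 0 1"
}}

```text
clock: 5.58
eef_pos: [602.0, 275.3, 135.2]
tool_rot: [3.14, -0.001, 1.393]
force: [-0.1, -0.3, -0.2]
width: 15.3
gripper_force: 59.3
```

>>> {"fn": "move_arm", "kwargs": {
  "rows": "0 0 0 0 0 0 0.5;0 0 0 0 0 0 0.3;0 0 0 0 0 0 0;0 0 0 0 0 0 0;0 0 0 0 0 0 0;0 0 -0.05 0 0 0 0;0 0 -0.15 0 0 0 0;0 0 -0.25 0 0 0 0;-0.05 0 -0.38 0 0 0 0;-0.1 0 -0.5 0 0 0 0;-0.1 0 -0.5 0 0 0 0;-0.1 0 -0.5 0 0 0 0"
}}

```text
clock: 6.58
eef_pos: [597.7, 244.5, 287.7]
tool_rot: [3.137, -0.003, 1.391]
force: [0.6, 0.3, -0.3]
width: 42.4
gripper_force: 0.0
```

```bash
sleep 1; python3 save.py w5; python3 -c "
from h import *
s=read_state();print(s['eef_pos'],s['tool_rot'],s['width'],s['force'])"
```

```text
[596.30444098 245.43004139 285.42362982] [ 3.14053441e+00 -1.48273997e-03  1.39221212e+00] 42.6130488909477 [-0.23095208  0.99767814 -0.43282139]
```

View pics/w5.png

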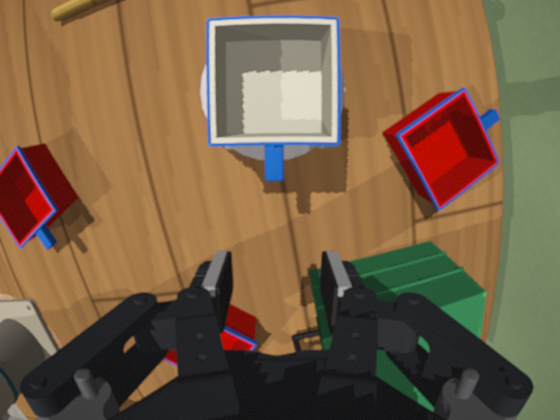

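w5: the tub stands on the pan with rim corners (208,18), (338,18), (341,146) and (208,145). Slivers of pan show at (200,90), (346,90) and (275,160).

```bash
python3 -c "
from h import *
import pickle
a=pickle.load(open('w5.pkl','rb'))
r=[plane(a,*q,147) for q in((208,18),(338,18),(341,146),(208,145))];c=np.mean(r,0);print(c,np.linalg.norm(r[0]-r[1]),np.linalg.norm(r[1]-r[2]))
P=lambda u,v:plane(a,u,v,79)
print('pan lr',P(200,90),P(346,90),'bottom',P(275,160), proj(a,[613.2,342.7,79]))
o,w=ray(a,0,0)
# pan edge points by expected circle
for t in (-2.6,-1.75,-.4,-.1,2.8,3.0): print(round(t,2),np.round(proj(a,[613.2+75*np.cos(t),342.7+75*np.sin(t),79]),1))
# tower top corners etc
" 
```

```text
[615.27634575 344.52562595 147.        ] 108.40943570466858 110.6273942565857
pan lr [539.46460397 356.3917011   79.        ] [688.63260965 328.88800708  79.        ] bottom [602.56881681 268.1759247   79.        ] (np.float64(272.11676414957236), np.float64(88.12577249866017))
-2.6 [218.3 136.4]
-1.75 [272.3 159.8]
-0.4 [342.6 105.2]
-0.1 [344.2  84.2]
2.8 [200.8  78.9]
3.0 [200.1  93. ]
```

```bash
python3 -c "
from h import *
d=down(1.614);plan(((560,0,300),d,0),((560,-110,300),d,0))"
```

```text
-0.827 0.026 -0.050 0.001 -0.001 -0.141 0 | rows 6.0
-1.187 0.091 -0.050 0.001 -0.001 -0.141 0 | rows 2.6
```

>>> {"fn": "move_arm", "kwargs": {
  "rows": "-0.827 0.026 -0.05 0 0 -0.141 0;-0.827 0.026 -0.05 0 0 -0.141 0;-0.827 0.026 -0.05 0 0 -0.141 0;-0.827 0.026 -0.05 0 0 -0.141 0;-0.827 0.026 -0.05 0 0 -0.141 0;-0.827 0.026 -0.05 0 0 -0.141 0;-0.827 0.026 -0.05 0 0 -0.141 0;-0.827 0.026 -0.05 0 0 -0.141 0;-0.827 0.026 -0.05 0 0 -0.141 0;-0.827 0.026 -0.05 0 0 -0.141 0"
}}

```text
clock: 7.47
eef_pos: [559.7, 2.2, 298.4]
tool_rot: [-3.14, -0.001, 1.617]
force: [-0.2, 0.8, -0.6]
width: 42.6
gripper_force: 0.0
```

```bash
sleep 1; python3 save.py w6
```

>>> {"fn": "move_arm", "kwargs": {
  "rows": "-0.13 0 0 0 0 0 0;-0.26 0 0 0 0 0 0;-0.36 0 0 0 0 0 0;-0.36 0 0 0 0 0 0;-0.36 0 0 0 0 0 0;-0.36 0 0 0 0 0 0;-0.36 0 0 0 0 0 0"
}}

```text
clock: 8.1
eef_pos: [564.9, -105.3, 299.1]
tool_rot: [-3.141, -0.001, 1.618]
force: [0.1, 0.1, 0.3]
width: 43.0
gripper_force: 0.0
```

```bash
sleep 1; python3 save.py w7; python3 -c "
import cv2,numpy as np
a,b=cv2.imread('pics/w6.png'),cv2.imread('pics/w7.png')
M=np.zeros((600,800,3),np.uint8);M[:300,:400]=cv2.resize(a,(400,300));M[300:,:400]=cv2.resize(b,(400,300))
M[:300,400:]=cv2.resize(a[90:390,180:560],(400,300));M[300:,400:]=cv2.resize(b[90:390,180:560],(400,300));cv2.imwrite('pics/c67.png',M)"
```

```text
(no output)
```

View pics/c67.png

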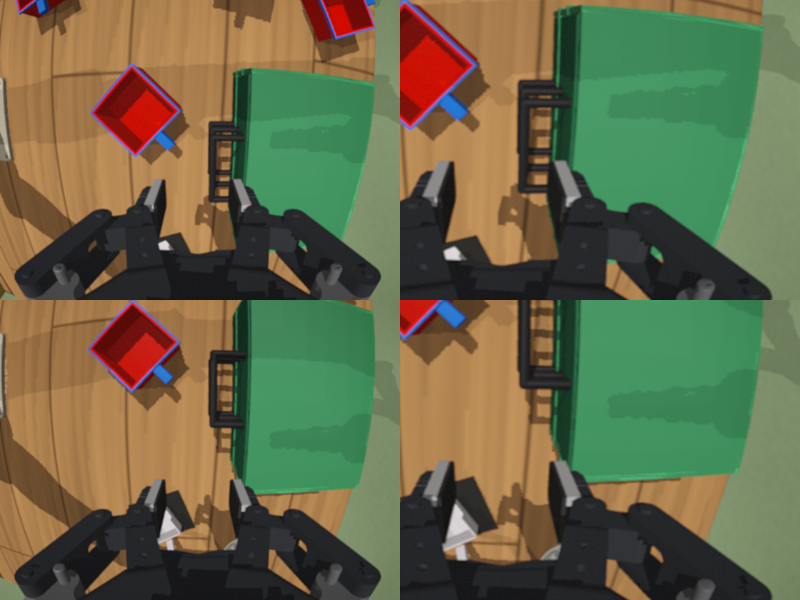

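c67: in w6 the top pull bar runs at about column 298, rows 190–278. In w7 it is at column 299, rows 76–173. Tower-top corners are near (350,98) in w6 and (347,267) in w7.

```bash
python3 -c "
from h import *
import pickle
a,b=[pickle.load(open(n,'rb')) for n in('w6.pkl','w7.pkl')]
print('bar mid',tri((a,298.5,234),(b,299,124.5)))
for n,d,q in(('w6',a,((299,190),(299,278),(299,234))),('w7',b,((299,76),(299,173),(299,124.5)))):
    for u in q: print(n,plane(d,*u,135).round(1))
print('face corner +y',plane(a,350,98,156),'-y',plane(b,347,267,156),plane(b,497,262,156))
g=cv2.cvtColor(b['img'],cv2.COLOR_RGB2GRAY)
for r in(90,110,125,140,160):print(r,g[r,285:325].tolist())
for r in(205,225,245,265):print('w6',r,cv2.cvtColor(a['img'],cv2.COLOR_RGB2GRAY)[r,285:325].tolist())
"
```

```text
bar mid (array([583.86573977, -42.24085451, 124.96310811]), np.float64(0.719967150257433))
w6 [580.9   5.1 135. ]
w6 [587.3 -86.7 135. ]
w6 [583.8 -38.4 135. ]
w7 [580.5   2.  135. ]
w7 [585.4 -86.4 135. ]
w7 [582.8 -42.  135. ]
face corner +y [617.55007218  91.56079138 156.        ] -y [ 635.75939372 -170.02485595  156.        ] [ 815.40946513 -166.13521225  156.        ]
90 [125, 127, 129, 133, 136, 128, 99, 55, 30, 30, 39, 47, 53, 51, 48, 41, 35, 31, 40, 75, 105, 114, 110, 101, 89, 76, 72, 83, 90, 100, 106, 106, 105, 104, 103, 101, 98, 97, 94, 87]
110 [128, 130, 133, 136, 142, 138, 110, 66, 37, 32, 38, 48, 53, 50, 45, 38, 35, 28, 55, 103, 135, 137, 126, 112, 99, 96, 101, 110, 119, 126, 127, 128, 128, 128, 128, 129, 136, 140, 139, 125]
125 [145, 148, 150, 152, 154, 146, 117, 70, 36, 32, 40, 48, 53, 48, 44, 39, 35, 27, 38, 59, 77, 75, 66, 57, 56, 64, 65, 65, 66, 67, 68, 69, 66, 66, 65, 68, 76, 82, 83, 74]
140 [148, 150, 152, 154, 151, 139, 107, 63, 34, 31, 40, 51, 51, 44, 41, 37, 31, 29, 46, 68, 73, 73, 76, 81, 96, 115, 126, 127, 127, 126, 127, 126, 125, 125, 124, 124, 129, 137, 138
[... 189 characters left out ...]
1, 153, 155, 157, 155, 138, 96, 47, 34, 36, 47, 47, 45, 42, 41, 37, 31, 40, 62, 79, 79, 71, 65, 68, 76, 82, 84, 79, 75, 71, 72, 70, 68, 73, 79, 85, 85, 80, 66, 51]
w6 225 [154, 155, 158, 159, 157, 138, 90, 41, 34, 40, 44, 46, 42, 41, 37, 34, 34, 45, 62, 71, 65, 59, 65, 71, 72, 71, 71, 71, 71, 72, 70, 70, 72, 77, 87, 87, 80, 66, 50, 44]
w6 245 [155, 158, 158, 159, 159, 156, 143, 112, 65, 42, 42, 42, 40, 38, 33, 32, 32, 44, 49, 51, 52, 56, 65, 70, 73, 72, 73, 72, 72, 71, 72, 69, 70, 72, 74, 66, 53, 40, 40, 57]
w6 265 [158, 157, 159, 158, 158, 153, 131, 87, 48, 40, 42, 40, 39, 38, 31, 33, 40, 51, 61, 70, 79, 89, 100, 117, 127, 129, 128, 126, 127, 126, 126, 129, 130, 122, 98, 59, 31, 28, 27, 25]
```

```bash
python3 -c "
from h import *
d=down(1.62);plan(((582,-42,200),d,.3),((582,-42,130),d,.3))"
```

```text
0.208 0.067 0.331 -0.000 -0.001 -0.001 0.3 | rows 2.9
0.208 0.067 0.564 -0.000 -0.001 -0.001 0.3 | rows 1.7
```

>>> {"fn": "move_arm", "kwargs": {
  "rows": "0.2 0.06 0.2 0 0 0 0.3;0.208 0.067 0.331 0 0 0 0.3;0.208 0.067 0.331 0 0 0 0.3;0.208 0.067 0.331 0 0 0 0.3;0.208 0.067 0.4 0 0 0 0.3;0.208 0.067 0.48 0 0 0 0.3;0.208 0.067 0.565 0 0 0 0.3;0.208 0.067 0.565 0 0 0 0.3;0.208 0.067 0.565 0 0 0 1;0.208 0.067 0.565 0 0 0 1;0.208 0.067 0.565 0 0 0 1;0.208 0.067 0.565 0 0 0 1"
}}

```text
clock: 9.15
eef_pos: [582.8, -45.0, 131.7]
tool_rot: [3.139, 0.0, 1.615]
force: [-1.2, -0.7, 1.3]
width: 7.9
gripper_force: 58.8
```

>>> {"fn": "move_arm", "kwargs": {
  "rows": "0 0 0 0 0 0 1;0 0 0 0 0 0 1;0 0 0 0 0 0 1"
}}

```text
clock: 9.4
eef_pos: [582.8, -45.0, 131.7]
tool_rot: [3.139, 0.0, 1.614]
force: [-2.2, -1.5, 6.9]
width: 8.0
gripper_force: 59.2
```

>>> {"fn": "move_arm", "kwargs": {
  "rows": "0 -0.05 0 0 0 0 1;0 -0.12 0 0 0 0 1;0 -0.2 0 0 0 0 1;0 -0.28 0 0 0 0 1;0 -0.35 0 0 0 0 1;0 -0.37 0 0 0 0 1;0 -0.38 0 0 0 0 1;0 -0.39 0 0 0 0 1;0 -0.4 0 0 0 0 1;0 -0.41 0 0 0 0 1;0 -0.41 0 0 0 0 1;0 -0.41 0 0 0 0 1"
}}

```text
clock: 10.4
eef_pos: [462.6, -50.4, 131.6]
tool_rot: [3.134, 0.001, 1.614]
force: [3.7, 0.6, 7.1]
width: 7.6
gripper_force: 60.4
```

>>> {"fn": "move_arm", "kwargs": {
  "rows": "0 -0.01 0 0 0 0 1;0 -0.02 0 0 0 0 1;0 -0.03 0 0 0 0 1;0 -0.03 0 0 0 0 1"
}}

```text
clock: 10.73
eef_pos: [462.4, -50.4, 131.8]
tool_rot: [3.118, 0.004, 1.616]
force: [22.6, 3.0, -14.9]
width: 7.8
gripper_force: 58.7
```

>>> {"fn": "move_arm", "kwargs": {
  "rows": "0 0.02 0 0 0 0 1;0 0.03 0 0 0 0 1;0 0.03 0 0 0 0 0.6;0 0.03 0 0 0 0 0.3;0 0.03 0 0 0 0 0.3;0 0.03 0 0 0 0 0.3;0 0.03 -0.1 0 0 0 0.3;0 0.03 -0.22 0 0 0 0.3;0 0.03 -0.35 0 0 0 0.3;0 0.12 -0.48 0 0 0 0.3;0 0.18 -0.6 0 0 0 0.3;0 0.18 -0.6 0 0 0 0.3"
}}

```text
clock: 11.73
eef_pos: [510.1, -48.4, 316.3]
tool_rot: [3.128, 0.001, 1.615]
force: [1.7, -0.7, 0.3]
width: 30.0
gripper_force: 0.0
```

>>> {"fn": "move_arm", "kwargs": {
  "rows": "0 0 0 0 0 0 0.3;0 0 0 0 0 0 0.3;0 0 0 0 0 0 0.3"
}}

```text
clock: 11.98
eef_pos: [502.1, -48.0, 308.4]
tool_rot: [-3.137, -0.001, 1.614]
force: [-1.0, 1.1, 0.7]
width: 29.9
gripper_force: 0.0
```

```bash
sleep 1; python3 save.py w8
```

>>> {"fn": "move_arm", "kwargs": {
  "rows": "-0.13 0 0 0 0 0 0.3;-0.26 0 0 0 0 0 0.3;-0.4 0 0 0 0 0 0.3;-0.4 0 0 0 0 0 0.3;-0.4 0 0 0 0 0 0.3;-0.4 0 0 0 0 0 0.3;-0.4 0 0 0 0 0 0.3"
}}

```text
clock: 12.62
eef_pos: [508.8, -166.4, 309.2]
tool_rot: [-3.14, -0.002, 1.616]
force: [-0.4, 0.5, -0.1]
width: 30.2
gripper_force: 0.0
```

```bash
sleep 1; python3 save.py w9; python3 -c "
import cv2,numpy as np
a,b=cv2.imread('pics/w8.png'),cv2.imread('pics/w9.png')
M=np.zeros((600,800,3),np.uint8);M[:300,:400]=cv2.resize(a,(400,300));M[300:,:400]=cv2.resize(b,(400,300))
M[:300,400:]=cv2.resize(a[0:300,160:560],(400,300));M[300:,400:]=cv2.resize(b[0:300,160:560],(400,300));cv2.imwrite('pics/c89.png',M)"
```

```text
(no output)
```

View pics/c89.png

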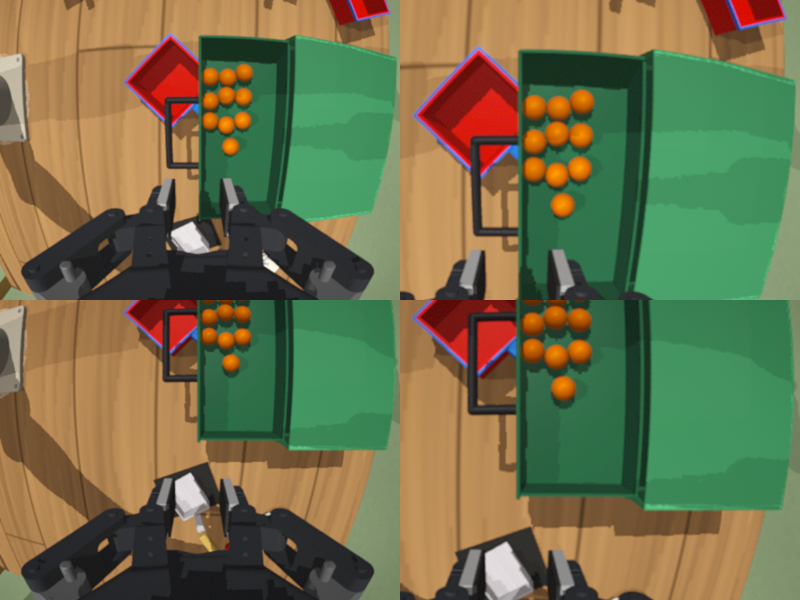

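c89: the tray is out with 10 orange baits in its lane. In w8 they span x 294–342, y 100–205, mostly near the front wall (-x) and towards +y. The lane's rim corners are (280,50) and (405,52) in w8, and (278,197) and (405,200) in w9. The scoop on the mat shows at (270,275) in w9.

```bash
cat > baits.py <<'E'
from h import *
import pickle,sys
def baits(d,z=116,show=True):
    m=cv2.inRange(cv2.cvtColor(d['img'],cv2.COLOR_RGB2HSV),(8,170,120),(22,255,255))
    dt=cv2.distanceTransform(cv2.morphologyEx(m,cv2.MORPH_CLOSE,np.ones((3,3))),cv2.DIST_L2,5)
    pk=(dt==cv2.dilate(dt,np.ones((13,13))))&(dt>4.5)
    k,l,st,c=cv2.connectedComponentsWithStats(pk.astype(np.uint8))
    return [(*c[i],dt[l==i].max(),plane(d,*c[i],z)) for i in range(1,k)]
if __name__=='__main__':
    a,b=[pickle.load(open(n,'rb')) for n in('w8.pkl','w9.pkl')]
    for n,d in(('w8',a),('w9',b)):
        for u,v,r,p in sorted(baits(d),key=lambda t:t[1]): print(n,round(u),round(v),round(r,1),p.round(0)[:2])
    print('rim +y',plane(a,280,50,149).round(1),plane(a,405,52,149).round(1),'-y',plane(b,278,197,149).round(1),plane(b,405,200,149).round(1))
    for q in((475-240,137),(475-240,230)):print('bar w8',plane(a,*q,135).round(1))
    for q in((473-240,17),(473-240,108)):print('bar w9',plane(b,*q,135).round(1))
    print('rim tri -y/-x corner needs both; handle end',tri((a,475-240,230),(b,473-240,108)))
    g=b['img'][100,260:420];print(g.sum(1).tolist())
    g=a['img'][230,260:420];print(g.sum(1).tolist())
E
python3 baits.py
```

```text
w8 342 101 11.0 [562.  41.]
w8 294 107 10.8 [516.  32.]
w8 318 108 11.0 [540.  32.]
w8 317 133 11.6 [540.   7.]
w8 340 135 11.6 [564.   7.]
w8 294 141 11.0 [517.  -2.]
w8 339 168 11.4 [565. -27.]
w8 294 169 11.0 [519. -31.]
w8 316 175 11.4 [542. -36.]
w8 322 205 11.2 [550. -67.]
w9 315 15 9.8 [539.  10.]
w9 340 18 9.4 [565.   9.]
w9 292 22 10.0 [517.   0.]
w9 293 49 10.2 [519. -28.]
w9 339 50 10.8 [565. -25.]
w9 315 56 10.8 [541. -34.]
w9 323 87 11.0 [550. -65.]
rim +y [499.6  81.3 149. ] [614.2  92.  149. ] -y [ 510.8 -170.1  149. ] [ 634.6 -167.   149. ]
bar w8 [461.3   0.8 135. ]
bar w8 [462.5 -91.2 135. ]
bar w9 [461.4  -1.8 135. ]
bar w9 [465.5 -90.3 135. ]
rim tri -y/-x corner needs both; handle end (array([464.21693777, -90.32288662, 136.9325216 ]), np.float64(3.037775842966451))
[258, 256, 255, 258, 257, 254, 249, 253, 251, 245, 245, 249, 247, 243, 247, 234, 227, 219, 213, 195, 151, 127, 127, 131, 132, 151, 205, 228, 231, 231, 234, 228, 231, 226, 234, 225, 226, 229, 228, 232, 228, 232, 224, 225, 233, 222, 224, 225, 227, 223, 222, 211, 198, 157, 127, 119, 123, 126, 137, 149, 1
[... 598 characters left out ...]
 233, 195, 131, 108, 114, 118, 130, 175, 207, 220, 219, 220, 219, 217, 219, 222, 219, 220, 218, 219, 222, 219, 222, 221, 221, 217, 220, 216, 220, 223, 213, 224, 214, 215, 216, 215, 217, 218, 217, 234, 240, 246, 244, 242, 249, 243, 247, 242, 250, 244, 238, 244, 241, 243, 241, 240, 245, 246, 245, 239, 245, 244, 244, 244, 243, 244, 241, 244, 242, 244, 248, 244, 244, 242, 245, 246, 237, 245, 242, 241, 243, 244, 242, 245, 240, 244, 245, 239, 241, 243, 246, 245, 244, 243, 244, 245, 237, 249, 225, 175, 146, 145, 142, 147, 137, 143, 138, 142, 140, 139, 137, 141, 150, 198, 233, 232, 186, 140, 118, 113, 116, 132, 204, 286, 337, 354, 352, 350, 350, 352, 349, 351, 352, 352, 355, 351, 349, 352, 350, 350]
```

>>> {"fn": "move_arm", "kwargs": {
  "rows": "0.13 0.01 -0.05 0 0 0 1;0.26 0.03 -0.1 0 0 0 1;0.39 0.05 -0.1 0 0 0 1;0.52 0.08 -0.1 0 0 0 1;0.65 0.1 -0.1 0 0 0 1;0.78 0.1 -0.1 0 0 0 1;0.9 0.1 -0.1 0 0 0 1;1 0.1 -0.1 0 0 0 1;1 0.1 -0.1 0 0 0 1;1 0.1 -0.1 0 0 0 1"
}}

```text
clock: 13.5
eef_pos: [525.0, 136.6, 339.6]
tool_rot: [-3.14, -0.001, 1.622]
force: [0.6, -0.0, 0.3]
width: -0.2
gripper_force: 0.0
```

>>> {"fn": "move_arm", "kwargs": {
  "rows": "0.13 0.1 0 0 -0.07 0 1;0.26 0.2 0 0 -0.14 0 1;0.4 0.25 0 0 -0.21 0 1;0.45 0.25 0 0 -0.28 0 1;0.45 0.25 0 0 -0.35 0 1;0.45 0.25 0 0 -0.42 0 1;0.45 0.25 0 0 -0.5 0 1;0.45 0.25 0 0 -0.57 0 1;0.45 0.25 0 0 -0.64 0 1;0.45 0.25 0 0 -0.667 0 1;0.45 0.25 0 0 -0.667 0 1;0.45 0.25 0 0 -0.667 0 1"
}}

```text
clock: 14.5
eef_pos: [595.4, 270.3, 340.1]
tool_rot: [3.141, 1.048, 1.613]
force: [0.4, 0.5, 0.8]
width: -0.2
gripper_force: 0.0
```

>>> {"fn": "move_arm", "kwargs": {
  "rows": "0 0 0 0 0 0 1;0 0 0 0 0 0 1;0 0 0 0 0 0 1;0 0 0 0 0 0 1"
}}

```text
clock: 14.83
eef_pos: [595.5, 270.4, 341.4]
tool_rot: [3.139, 1.046, 1.611]
force: [0.2, 0.9, -0.1]
width: 0.2
gripper_force: 0.0
```

```bash
python3 -c "
from h import *
s=read_state();print(s['eef_pos'],s['qpos'].round(2),T_tool(s)[:3,:3].round(2).tolist())"
```

```text
[595.49786381 270.36796732 341.42521866] [-1.04  1.03  0.65  1.03  0.35  1.75 -0.5 ] [[-0.02, 1.0, 0.04], [0.5, 0.04, -0.86], [-0.87, 0.0, -0.5]]
```

```bash
python3 -c "
from h import *
plan(((560,60,340),down(1.62),1))"
```

```text
-0.345 -0.148 0.604 -0.001 0.666 -0.004 1 | rows 8.4
```

>>> {"fn": "move_arm", "kwargs": {
  "rows": "-0.05 -0.02 0.07 0 0.07 0 1;-0.1 -0.05 0.15 0 0.15 0 1;-0.16 -0.07 0.24 0 0.22 0 1;-0.2 -0.1 0.33 0 0.3 0 1;-0.24 -0.12 0.4 0 0.38 0 1;-0.28 -0.148 0.5 0 0.46 0 1;-0.345 -0.148 0.604 0 0.53 0 1;-0.345 -0.148 0.604 0 0.6 0 1;-0.345 -0.148 0.604 0 0.666 0 1;-0.345 -0.148 0.604 0 0.666 0 1;-0.345 -0.148 0.604 0 0.666 0 1;-0.345 -0.148 0.604 0 0.666 0 1"
}}

```text
clock: 15.83
eef_pos: [559.7, 62.3, 339.1]
tool_rot: [-3.141, 0.003, 1.617]
force: [-0.2, 0.1, 0.4]
width: 0.0
gripper_force: 0.0
```

>>> {"fn": "move_arm", "kwargs": {
  "rows": "-0.13 0 0.02 0 0 0 0;-0.26 0 0.04 0 0 0 0;-0.39 0 0.067 0 0 0 0;-0.52 0 0.067 0 0 0 0;-0.65 0 0.067 0 0 0 0;-0.78 0 0.067 0 0 0 0;-0.9 0 0.067 0 0 0 0;-0.968 0 0.067 0 0 0 0;-0.968 0 0.067 0 0 0 0;-0.968 0 0.067 0 0 0 0"
}}

```text
clock: 16.67
eef_pos: [573.5, -227.6, 318.4]
tool_rot: [-3.139, 0.002, 1.617]
force: [-0.3, 0.6, 0.8]
width: 42.8
gripper_force: 0.0
```

>>> {"fn": "move_arm", "kwargs": {
  "rows": "-0.13 -0.01 0 0 0 -0.06 0;-0.26 -0.01 0.05 0 0 -0.12 0;-0.39 -0.02 0.1 0 0 -0.18 0;-0.52 -0.03 0.1 0 0 -0.24 0;-0.666 -0.033 0.1 0 0 -0.306 0;-0.666 -0.033 0.1 0 0 -0.306 0;-0.666 -0.033 0.1 0 0 -0.306 0;-0.666 -0.033 0.1 0 0 -0.306 0;-0.666 -0.033 0.1 0 0 -0.306 0;-0.666 -0.033 0.1 0 0 -0.306 0"
}}

```text
clock: 17.5
eef_pos: [573.3, -426.1, 289.9]
tool_rot: [3.141, 0.0, 2.099]
force: [0.1, 0.1, -0.3]
width: 42.9
gripper_force: 0.0
```

```bash
sleep 1; python3 save.py w10; python3 -c "
from h import *
s=read_state();print(s['eef_pos'],s['tool_rot'])"
```

```text
[ 572.92295737 -426.71843781  290.1557793 ] [3.14153859e+00 8.82706749e-04 2.09865586e+00]
```

View pics/w10.png

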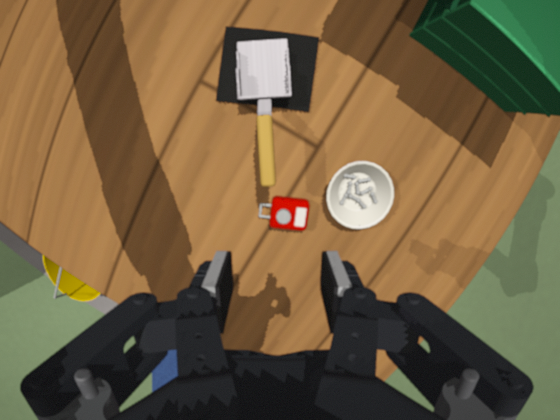

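w10: the scoop stands on its mat with pan corners at about (237,43), (288,40), (291,96) and (240,101). Its yellow grip runs from (265,117) to (266,186). The clicker (289,214) and dish (360,195) are clear of the grip.

```bash
python3 -c "
from h import *
import pickle
a=pickle.load(open('w10.pkl','rb'))
p,q=plane(a,264.5,117,86),plane(a,266.5,186,86);print(p,q,np.linalg.norm(p-q),(p+q)/2,np.arctan2(*(p-q)[1::-1]))
m=[plane(a,*t,4) for t in((226,27),(318,37),(309,111),(218,103))];print(np.round(m,0),np.mean(m,0))
print('pan',np.mean([plane(a,*t,6) for t in((291,96),(240,101))],0), 'clicker',plane(a,289,214,30))
t=(p+q)/2;t[2]=170;plan((t,down(2.13),0))"
```

```text
[ 528.70503444 -372.95071983   86.        ] [ 566.44989754 -434.35292834   86.        ] 72.07569562438502 [ 547.57746599 -403.65182408   86.        ] 2.1219655306667238
[[ 424. -296.    4.]
 [ 532. -250.    4.]
 [ 571. -340.    4.]
 [ 466. -388.    4.]] [ 498.22959074 -318.47830264    4.        ]
pan [ 515.71831917 -353.69024442    6.        ] clicker [ 613.71100022 -463.0384868    30.        ]
0.109 -0.034 0.400 0.000 0.001 -0.020 0 | rows 3.0
```

>>> {"fn": "move_arm", "kwargs": {
  "rows": "0.109 -0.034 0.1 0 0 -0.015 0;0.109 -0.034 0.2 0 0 -0.015 0;0.109 -0.034 0.3 0 0 -0.015 0;0.109 -0.034 0.4 0 0 -0.015 0;0.109 -0.034 0.4 0 0 -0.015 0;0.109 -0.034 0.4 0 0 -0.015 0;0.109 -0.034 0.4 0 0 -0.015 0"
}}

```text
clock: 18.13
eef_pos: [547.5, -406.8, 171.8]
tool_rot: [3.141, 0.004, 2.119]
force: [0.6, -0.4, 0.6]
width: 42.8
gripper_force: 0.0
```

```bash
sleep 1; python3 save.py w11; python3 -c "
from h import *
s=read_state();print(s['eef_pos'],s['tool_rot'])"
```

```text
[ 547.68370912 -407.27986415  172.39679519] [3.1409064  0.00526331 2.11917662]
```

View pics/w11.png

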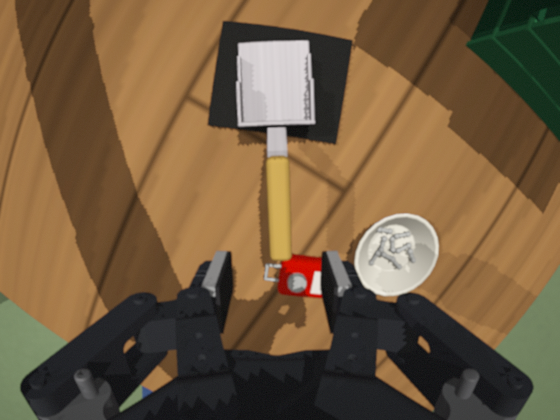

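w11: the grip runs from (277,155) to (281,262), slightly rotated relative to the fingers. The clicker lies below, at (300,275).

```bash
python3 -c "
from h import *
import pickle
a,b=[pickle.load(open(n,'rb')) for n in('w10.pkl','w11.pkl')]
P=tri((a,264.5,117),(b,277,155));Q=tri((a,266.5,186),(b,281,262));print(P,Q)
p,q=plane(b,277,155,86),plane(b,281,262,86);y=np.arctan2(*(p-q)[1::-1]);m=(p+q)/2;print(p,q,np.linalg.norm(p-q),m,y)
t=m.copy();t[2]=75;plan((t,down(y),0))"
```

```text
(array([ 527.82387802, -373.76512706,   46.46568646]), np.float64(0.38460793331160487)) (array([ 566.46219014, -432.71263122,   91.61104809]), np.float64(1.3764765106003662))
[ 525.15471907 -369.32593155   86.        ] [ 568.48210092 -434.53880168   86.        ] 78.2941916605315 [ 546.81840999 -401.93236662   86.        ] 2.157227535603154
0.018 0.007 0.325 0.000 0.003 -0.024 0 | rows 2.3
```

>>> {"fn": "move_arm", "kwargs": {
  "rows": "0.017 0.006 0.1 0 0.002 -0.02 0;0.017 0.006 0.2 0 0.002 -0.02 0;0.017 0.006 0.28 0 0.002 -0.02 0;0.017 0.006 0.325 0 0.002 -0.02 0;0.017 0.006 0.325 0 0.002 -0.02 0;0.017 0.006 0.325 0 0.002 -0.02 0;0.017 0.006 0.325 0 0.002 -0.02 0.6;0.017 0.006 0.325 0 0.002 -0.02 1;0.017 0.006 0.325 0 0.002 -0.02 1;0.017 0.006 0.325 0 0.002 -0.02 1;0.017 0.006 0.325 0 0.002 -0.02 1;0.017 0.006 0.325 0 0.002 -0.02 1"
}}

```text
clock: 19.18
eef_pos: [546.5, -402.6, 74.3]
tool_rot: [3.141, 0.002, 2.15]
force: [1.9, -1.4, 7.5]
width: 15.0
gripper_force: 60.4
```

```bash
sleep 1; python3 save.py w12; python3 -c "
from h import *
s=read_state();print(s['eef_pos'],s['tool_rot'],s['width'],s['gripper_force'],s['force'])"
```

```text
[ 546.45585401 -402.63270804   74.34266016] [3.14094872e+00 2.19485565e-03 2.14988784e+00] 14.453180853608279 60.400028228759766 [ 1.70627192 -1.35090458  7.6914825 ]
```

View pics/w12.png

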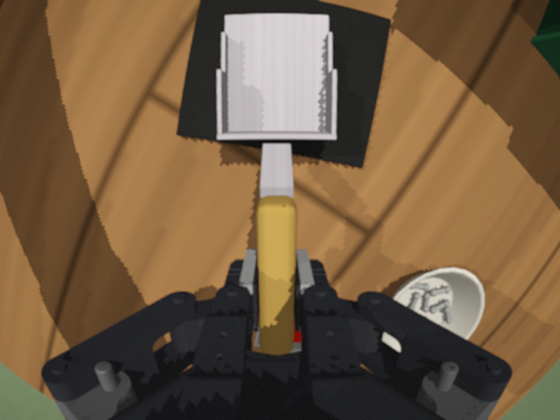

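w12: the scoop is held square to the tool. Its nose edge runs from (225,15) to (330,15) and its back wall top from (217,138) to (337,138). I have one view left, so I work numerically from here.

```bash
python3 -c "
from h import *
import pickle
a=pickle.load(open('w12.pkl','rb'));s=read_state();T=np.linalg.inv(T_tool(s))
for q,z in(((225,15),6),((330,15),6),((217,138),34),((337,138),34),((277,200),86)):print(q,(T@np.r_[plane(a,*q,z),1])[:3].round(1))
w=[pickle.load(open(n,'rb')) for n in('w8.pkl','w9.pkl')]
for d,r,l,rr in((w[0],230,(287,),(378,)),(w[1],100,(286,314),(384,))):
    print([plane(d,c,r,104).round(1) for c in l+rr])
for c in(278,283,285,399,402,405): print(c,plane(w[1],c,100,149).round(1))
# column scan for the -y wall in w9 and +y ramp in w8
print(w[1]['img'][150:215,340].sum(1).tolist())
print(w[0]['img'][35:100,370].sum(1).tolist())
" 
```

```text
(225, 15) [134.5 -31.1  68. ]
(330, 15) [134.6  32.6  68.1]
(217, 138) [ 59.1 -31.2  40.2]
(337, 138) [59.1 31.9 40.2]
(277, 200) [ 39.2   0.1 -11.7]
[array([ 515.8, -100.2,  104. ]), array([619.2, -96.5, 104. ])]
[array([515. , -79.6, 104. ]), array([543.5, -77.9, 104. ]), array([617.9, -70.8, 104. ])]
278 [506.8 -82.1 149. ]
283 [511.1 -81.9 149. ]
285 [512.9 -81.8 149. ]
399 [617.7 -72.4 149. ]
402 [620.7 -72.  149. ]
405 [623.8 -71.6 149. ]
[225, 230, 227, 233, 224, 228, 230, 228, 224, 226, 226, 220, 222, 231, 222, 223, 227, 227, 222, 229, 229, 223, 225, 223, 224, 226, 224, 223, 223, 224, 224, 227, 219, 200, 166, 147, 145, 144, 151, 148, 146, 138, 157, 182, 205, 225, 238, 245, 241, 239, 234, 235, 237, 229, 228, 225, 222, 219, 210, 209, 208, 204, 203, 198, 195]
[431, 429, 425, 429, 425, 429, 428, 428, 429, 429, 432, 430, 431, 431, 432, 432, 430, 405, 334, 256, 217, 167, 119, 107, 106, 98, 101, 98, 97, 99, 106, 94, 97, 96, 85, 111, 97, 108, 99, 102, 99, 97, 100, 105, 99, 100, 105, 96, 104, 102, 100, 102, 114, 139, 181, 216, 232, 234, 233, 228, 230, 231, 233, 229, 227]
```

```bash
python3 -c "
from h import *
import pickle
w=[pickle.load(open(n,'rb')) for n in('w8.pkl','w9.pkl')]
for c in(360,370,380):
    for r in(87,89,91): print(c,r,plane(w[0],c,r,104).round(1))
    print('rim',plane(w[0],c,54,149).round(1))
print(plane(w[1],340,184,104).round(1),'rim in',plane(w[1],340,193,149))
for c in(320,360,380):print(c,w[0]['img'][78:100,c].sum(1).tolist())
s=read_state();p=s['eef_pos'];plan((p+[0,0,30],down(2.15),1),(np.r_[p[:2],270],down(2.15),1),((568,-330,290),down(1.616),1))"
```

```text
360 87 [583.5  57.9 104. ]
360 89 [583.6  55.8 104. ]
360 91 [583.7  53.7 104. ]
rim [570.9  83.7 149. ]
370 87 [594.3  59.1 104. ]
370 89 [594.4  56.9 104. ]
370 91 [594.5  54.8 104. ]
rim [580.2  84.9 149. ]
380 87 [605.3  60.3 104. ]
380 89 [605.4  58.2 104. ]
380 91 [605.5  56.1 104. ]
rim [589.7  86.2 149. ]
[ 576.9 -164.2  104. ] rim in [ 568.2056446  -163.57307757  149.        ]
320 [107, 103, 106, 101, 92, 113, 109, 129, 184, 239, 249, 248, 247, 244, 251, 245, 245, 285, 334, 330, 335, 341]
360 [100, 99, 107, 99, 103, 105, 102, 101, 112, 164, 219, 234, 238, 238, 236, 232, 237, 232, 237, 234, 239, 235]
380 [98, 97, 100, 107, 100, 101, 101, 99, 95, 113, 139, 178, 207, 225, 226, 224, 231, 223, 224, 227, 229, 223]
-0.000 0.000 -0.100 0.000 0.001 -0.000 1 | rows 0.7
-0.001 0.000 -0.652 0.000 0.001 -0.000 1 | rows 4.0
0.162 0.193 -0.719 0.001 0.001 0.340 1 | rows 4.3
```

>>> {"fn": "move_arm", "kwargs": {
  "rows": "0 0 -0.05 0 0 0 1;0 0 -0.15 0 0 0 1;0 0 -0.28 0 0 0 1;0 0 -0.41 0 0 0 1;0 0 -0.54 0 0 0 1;0 0 -0.65 0 0 0 1;0.05 0.05 -0.719 0 0 0.07 1;0.1 0.1 -0.719 0 0 0.15 1;0.13 0.15 -0.719 0 0 0.22 1;0.162 0.193 -0.719 0 0 0.3 1;0.162 0.193 -0.719 0 0 0.34 1;0.162 0.193 -0.719 0 0 0.34 1"
}}

```text
clock: 20.23
eef_pos: [567.9, -327.2, 287.9]
tool_rot: [-3.14, -0.002, 1.617]
force: [-0.3, -0.4, -1.5]
width: 14.9
gripper_force: 59.5
```

```bash
python3 -c "
from h import *
s=read_state();print(s['eef_pos'],s['tool_rot'],s['width'],s['force'])
d=down(1.616);plan(((569.7,-208.4,270),d,1),((569.7,-208.4,190),d,1))"
```

```text
[ 567.86526396 -327.23988084  287.88451583] [-3.13953703e+00 -2.05344439e-03  1.61725253e+00] 14.93480470738589 [-0.34580578 -0.35485686 -1.47651049]
0.395 0.025 0.060 -0.001 -0.001 0.001 1 | rows 2.9
0.395 0.025 0.327 -0.001 -0.001 0.001 1 | rows 1.9
```

>>> {"fn": "move_arm", "kwargs": {
  "rows": "0.13 0.01 0.03 0 0 0 1;0.26 0.02 0.06 0 0 0 1;0.395 0.025 0.06 0 0 0 1;0.395 0.025 0.06 0 0 0 1;0.395 0.025 0.06 0 0 0 1;0.395 0.025 0.06 0 0 0 1;0.395 0.025 0.15 0 0 0 1;0.395 0.025 0.24 0 0 0 1;0.395 0.025 0.327 0 0 0 1;0.395 0.025 0.327 0 0 0 1;0.395 0.025 0.327 0 0 0 1;0.395 0.025 0.327 0 0 0 1"
}}

```text
clock: 21.23
eef_pos: [569.6, -212.8, 191.5]
tool_rot: [-3.141, 0.001, 1.614]
force: [-0.3, -0.7, -1.0]
width: 14.8
gripper_force: 59.4
```

```bash
sleep 1; python3 save.py w13; python3 -c "
from h import *
import pickle
from baits import baits
s=read_state();print(s['eef_pos'],s['tool_rot'],s['force'])
d=pickle.load(open('w13.pkl','rb'))
for b in baits(d):print(np.round(b[:3],0),b[3].round(0)[:2])
T=T_tool(s)
for x,y in((134.5,-31),(134.5,32)):print('nose',(T@[x,y,70,1])[:3].round(1))
plan(((569.7,-208.4,174.8),down(1.616),1))"
```

```text
[ 569.95713088 -212.53455385  191.89581136] [3.14068494e+00 1.12205739e-03 1.61454952e+00] [ 0.4867875   0.64003073 -0.04215664]
[246.   0.   5.] [545. -67.]
nose [533.2 -79.6 121.7]
nose [596.1 -76.8 121.8]
0.014 -0.000 0.057 0.001 0.001 -0.001 1 | rows 0.4
```

>>> {"fn": "move_arm", "kwargs": {
  "rows": "0.014 0 0.02 0 0 0 1;0.014 0 0.04 0 0 0 1;0.014 0 0.05 0 0 0 1;0.014 0 0.057 0 0 0 1;0.014 0 0.057 0 0 0 1;0.014 0 0.057 0 0 0 1"
}}

```text
clock: 21.78
eef_pos: [569.2, -206.2, 174.0]
tool_rot: [-3.141, -0.002, 1.616]
force: [-2.0, 0.5, 5.8]
width: 14.8
gripper_force: 60.6
```

>>> {"fn": "move_arm", "kwargs": {
  "rows": "0.02 0 -0.003 0 0 0 1;0.05 0 -0.003 0 0 0 1;0.08 0 -0.003 0 0 0 1;0.11 0 -0.003 0 0 0 1;0.14 0 -0.003 0 0 0 1;0.17 0 -0.003 0 0 0 1;0.2 0 -0.003 0 0 0 1;0.22 0 -0.003 0 0 0 1;0.24 0 -0.003 0 0 0 1;0.26 0 -0.003 0 0 0 1;0.28 0 -0.003 0 0 0 1;0.3 0 -0.003 0 0 0 1"
}}

```text
clock: 22.78
eef_pos: [565.4, -116.3, 174.6]
tool_rot: [-3.141, 0.0, 1.616]
force: [-0.0, -4.9, 6.0]
width: 14.9
gripper_force: 60.5
```

```bash
sleep 1; python3 save.py w14; cat > st.py <<'E'
import sys,pickle
from h import *
from baits import baits
d=pickle.load(open(sys.argv[1]+'.pkl','rb'));z=float(sys.argv[2])
s=read_state();print(s['clock'],s['eef_pos'].round(1),s['tool_rot'].round(3),s['force'].round(1))
T=T_tool(s);I=np.linalg.inv(T)
for b in baits(d,z):print('px',np.round(b[:3],0),'w',b[3].round(0)[:2],'in scoop x,y',((I@np.r_[b[3],1])[:2]-[96.5,.7]).round(0))
print('nose y',(T@[134.5,.7,70,1])[:3].round(1))
E
python3 st.py w14 118
```

```text
22.8333 [ 565.4 -114.4  174.4] [-3.141e+00 -1.000e-03  1.618e+00] [-0.2 -3.5  7.1]
px [230.   0.  10.] w [533.  23.] in scoop x,y [ 42. -27.]
px [282.   0.  14.] w [563.  23.] in scoop x,y [41.  3.]
px [332.   0.  15.] w [592.  26.] in scoop x,y [42. 32.]
px [246.  28.  18.] w [543.   5.] in scoop x,y [ 24. -17.]
px [200.  35.  17.] w [517.   1.] in scoop x,y [ 21. -44.]
px [286.  42.  18.] w [566.  -3.] in scoop x,y [15.  6.]
px [198.  81.  17.] w [517. -27.] in scoop x,y [ -7. -45.]
nose y [559.8  20.  104.6]
```

>>> {"fn": "move_arm", "kwargs": {
  "rows": "0.015 0 -0.002 0 0 0 1;0.03 0 -0.002 0 0 0 1;0.045 0 -0.002 0 0 0 1;0.06 0 -0.002 0 0 0 1;0.075 0 -0.002 0 0 0 1;0.09 0 -0.002 0 0 0 1;0.1 0 -0.002 0 0 0 1;0.108 0 -0.002 0 0 0 1;0.113 0 -0.002 0 0 0 1;0.113 0 -0.002 0 0 0 1"
}}

```text
clock: 23.67
eef_pos: [563.4, -81.7, 174.5]
tool_rot: [-3.14, -0.002, 1.616]
force: [0.7, 0.1, 0.6]
width: 15.0
gripper_force: 59.9
```

```bash
sleep 1; python3 save.py w15; python3 st.py w15 118
```

```text
23.7167 [563.3 -81.8 174.5] [-3.140e+00 -2.000e-03  1.616e+00] [ 0.  -1.   0.8]
px [267.   4.  20.] w [552.  55.] in scoop x,y [41. -6.]
px [311.   5.  20.] w [577.  56.] in scoop x,y [40. 20.]
px [200.  25.  17.] w [514.  42.] in scoop x,y [ 29. -44.]
px [350.  25.  18.] w [600.  46.] in scoop x,y [29. 42.]
px [249.  45.  18.] w [543.  29.] in scoop x,y [ 15. -16.]
px [292.  44.  19.] w [568.  31.] in scoop x,y [16.  9.]
px [252.  87.  19.] w [546.   5.] in scoop x,y [ -9. -14.]
px [297.  86.  19.] w [571.   6.] in scoop x,y [-9. 11.]
px [199.  94.  17.] w [516.   0.] in scoop x,y [-12. -45.]
px [199. 135.  17.] w [516. -24.] in scoop x,y [-36. -45.]
nose y [557.8  52.7 104.7]
```

```bash
cat >> h.py <<'E'
def spose(N,th,yaw=1.616,off=(134.5,.7,70)):
    """tool pose that puts the scoop's nose bottom at N with nose-up angle th (deg)"""
    r=down(yaw)*R.from_rotvec([0,np.radians(th),0]);return np.array(N,float)-r.apply(off),r,1
E
python3 -c "
from h import *
L=[((557.7,57.5,110),4),((557.5,60,116),8),((557.3,63,121.5),12),((557.1,66,127),16),((557,68.5,132.5),20),((557,71,138),24),((557,71,150),26),((557,69,165),26),((557,65,185),26),((557,65,205),26)]
plan(*[spose(*l) for l in L])"
```

```text
0.001 -0.000 0.013 -0.001 0.043 0.000 1 | rows 0.5
-0.003 -0.000 0.026 -0.001 0.088 0.000 1 | rows 0.6
-0.004 -0.001 0.042 -0.001 0.132 0.000 1 | rows 0.6
-0.002 -0.001 0.058 -0.001 0.177 -0.000 1 | rows 0.6
0.000 -0.001 0.074 -0.001 0.221 -0.000 1 | rows 0.6
0.005 -0.000 0.091 -0.001 0.265 -0.000 1 | rows 0.6
0.004 -0.000 0.068 -0.001 0.288 -0.000 1 | rows 0.3
-0.002 -0.001 0.018 -0.001 0.288 -0.000 1 | rows 0.4
-0.015 -0.001 -0.048 -0.001 0.288 -0.000 1 | rows 0.5
-0.015 -0.002 -0.115 -0.001 0.288 -0.000 1 | rows 0.5
```

>>> {"fn": "move_arm", "kwargs": {
  "rows": "0.001 0 0.013 0 0.043 0 1;-0.003 0 0.026 0 0.088 0 1;-0.004 -0.001 0.042 0 0.132 0 1;-0.002 -0.001 0.058 0 0.177 0 1;0 -0.001 0.074 0 0.221 0 1;0.005 0 0.091 0 0.265 0 1;0.005 0 0.085 0 0.288 0 1;0.004 0 0.068 0 0.288 0 1;-0.002 -0.001 0.018 0 0.288 0 1;-0.015 -0.001 -0.048 0 0.288 0 1;-0.015 -0.002 -0.115 0 0.288 0 1;-0.015 -0.002 -0.115 0 0.288 0 1"
}}

```text
clock: 24.72
eef_pos: [564.7, -86.5, 212.8]
tool_rot: [3.138, -0.452, 1.619]
force: [0.5, -0.4, -1.5]
width: 14.9
gripper_force: 59.4
```

```bash
sleep 1; python3 save.py w16; python3 st.py w16 190;  python3 -c "
from h import *
shot('scene','s16.png')"
```

```text
24.7667 [564.  -86.2 211. ] [ 3.14  -0.452  1.619] [-0.5  0.2 -2.5]
px [307.  22.  17.] w [578.  78.] in scoop x,y [41. 21.]
px [265.  32.  17.] w [551.  66.] in scoop x,y [32. -7.]
px [249.  69.  18.] w [543.  35.] in scoop x,y [  5. -16.]
px [294.  69.  18.] w [570.  37.] in scoop x,y [ 4. 11.]
px [256. 111.  19.] w [549.   6.] in scoop x,y [-22. -11.]
px [299. 111.  19.] w [574.   7.] in scoop x,y [-22.  14.]
px [220. 152.  12.] w [531. -20.] in scoop x,y [-45. -31.]
px [219. 186.  14.] w [532. -40.] in scoop x,y [-63. -31.]
nose y [557.6  65.2 206.8]
```

```bash
cat > sc.py <<'E'
import sys,pickle
from h import *
from baits import baits
d=shot('wrist',sys.argv[1]+'.png');s=read_state();I=np.linalg.inv(T_tool(s));o=(I@np.r_[d['T'][:3,3],1])[:3]
print(s['clock'],s['eef_pos'].round(1),s['tool_rot'].round(3),s['force'].round(1))
for b in baits(d):
    w=I[:3,:3]@ray(d,b[0],b[1])[1];p=o+w*(56-o[2])/w[2];print('px',np.round(b[:3]),'scoop',(p[:2]-[96.5,.7]).round(0),'world z116',b[3].round(0)[:2])
E
python3 sc.py w17
```

```text
24.8667 [562.6 -85.9 208.8] [-3.139 -0.454  1.617] [-1.6 -0.8 -2.8]
px [307.  23.  17.] scoop [30. 18.] world z116 [582. 142.]
px [266.  32.  17.] scoop [24. -6.] world z116 [544. 128.]
px [299.  69.  19.] scoop [ 2. 13.] world z116 [575.  86.]
px [246.  70.  18.] scoop [  1. -17.] world z116 [529.  83.]
px [256. 111.  19.] scoop [-23. -11.] world z116 [541.  42.]
px [302. 111.  19.] scoop [-22.  15.] world z116 [578.  44.]
px [222. 152.  12.] scoop [-46. -31.] world z116 [517.   5.]
px [221. 186.  14.] scoop [-66. -32.] world z116 [518. -23.]
```

```bash
cat > dump.py <<'E'
from h import *
import sys
# interpolated transit: current nose pose -> above tub; then dump rows, relative to the transit's end
def seq(A,B,ts): return [spose(np.array(A[0])+(np.array(B[0])-A[0])*t,A[1]+(B[1]-A[1])*t,A[2]+(B[2]-A[2])*t) for t in ts]
C=np.array([613.2,334.7])
if sys.argv[1]=='t':
    T=T_tool(read_state());N=(T@[134.5,.7,70,1])[:3]
    th=float(sys.argv[2]);B=(np.r_[C,230],28,1.39)
    plan(*seq((N,th,1.616),B,[.03,.1,.2,.32,.45,.58,.7,.8,.88,.95,1]))
else:
    a=lambda z,th:spose(np.r_[C,z],th,1.39)
    plan(a(200,26),a(175,24),a(165,18),a(163,12),a(162,6),a(160,0),a(160,-5),a(160,-9),a(160,-13),a(159,-17),a(158,-21),a(156,-25))
E
python3 dump.py t 26
```

```text
0.025 0.003 0.010 -0.004 0.001 0.004 1 | rows 0.2
0.083 0.011 0.033 -0.008 0.002 0.013 1 | rows 0.5
0.166 0.023 0.066 -0.015 0.005 0.026 1 | rows 0.6
0.266 0.037 0.106 -0.022 0.007 0.042 1 | rows 0.8
0.374 0.052 0.149 -0.031 0.010 0.058 1 | rows 0.8
0.484 0.067 0.193 -0.039 0.013 0.075 1 | rows 0.9
0.585 0.082 0.233 -0.047 0.016 0.090 1 | rows 0.8
0.669 0.094 0.267 -0.054 0.018 0.103 1 | rows 0.7
0.737 0.103 0.294 -0.059 0.020 0.113 1 | rows 0.5
0.796 0.112 0.318 -0.064 0.021 0.122 1 | rows 0.5
0.839 0.118 0.335 -0.067 0.022 0.128 1 | rows 0.3
```

>>> {"fn": "move_arm", "kwargs": {
  "rows": "0.025 0.003 0.01 -0.004 0.001 0.004 1;0.083 0.011 0.033 -0.008 0.002 0.013 1;0.166 0.023 0.066 -0.015 0.005 0.026 1;0.266 0.037 0.106 -0.022 0.007 0.042 1;0.374 0.052 0.149 -0.031 0.01 0.058 1;0.484 0.067 0.193 -0.039 0.013 0.075 1;0.585 0.082 0.233 -0.047 0.016 0.09 1;0.669 0.094 0.267 -0.054 0.018 0.103 1;0.737 0.103 0.294 -0.059 0.02 0.113 1;0.796 0.112 0.318 -0.064 0.021 0.122 1;0.839 0.118 0.335 -0.067 0.022 0.128 1;0.839 0.118 0.335 -0.067 0.022 0.128 1"
}}

```text
clock: 25.87
eef_pos: [583.7, 190.2, 228.4]
tool_rot: [-3.138, -0.491, 1.394]
force: [0.5, 0.0, -2.3]
width: 15.0
gripper_force: 59.4
```

>>> {"fn": "move_arm", "kwargs": {
  "rows": "0 0 0 0 0 0 1;0 0 0 0 0 0 1"
}}

```text
clock: 26.03
eef_pos: [585.8, 183.6, 228.1]
tool_rot: [-3.141, -0.487, 1.388]
force: [0.3, -0.3, -2.5]
width: 15.0
gripper_force: 59.4
```

```bash
python3 sc.py w18; python3 dump.py d; python3 - <<'E'
from h import *
# tub rim check: blue trim in front of the nose, projected position of expected tub corners
d=shot('scene','s18.png');b=shot('side','d18.png')
for n,i in(('scene',d),('side',b)):
    m=cv2.inRange(cv2.cvtColor(i['img'],cv2.COLOR_RGB2HSV),(105,120,80),(130,255,255));k,l,st,c=cv2.connectedComponentsWithStats(cv2.dilate(m,np.ones((3,3))))
    print(n,'lug expected',np.round(proj(i,[602.7,275,137]),0),[(c[j].round(0).tolist(),int(st[j,4])) for j in range(1,k) if st[j,4]>40])
E
```

```text
26.0833 [586.2 183.1 228.3] [ 3.141 -0.487  1.387] [ 0.1 -0.3 -1.9]
px [438.   0.  17.] scoop [ 55. 100.] world z116 [849. 466.]
px [262.  29.  14.] scoop [26. -9.] world z116 [617. 428.]
px [264.  28.  14.] scoop [26. -8.] world z116 [619. 429.]
px [302.  32.  14.] scoop [24. 14.] world z116 [657. 416.]
px [243.  67.  15.] scoop [  3. -19.] world z116 [590. 381.]
px [245.  66.  15.] scoop [  4. -18.] world z116 [592. 381.]
px [241.  68.  15.] scoop [  3. -20.] world z116 [588. 380.]
px [285.  68.  15.] scoop [2. 4.] world z116 [630. 371.]
px [252. 108.  16.] scoop [-21. -14.] world z116 [592. 332.]
px [299. 109.  17.] scoop [-21.  12.] world z116 [633. 324.]
-0.031 -0.005 0.075 0.001 -0.021 -0.001 1 | rows 0.6
-0.061 -0.005 0.134 0.001 -0.043 -0.001 1 | rows 0.5
-0.047 -0.005 0.120 0.001 -0.110 -0.002 1 | rows 0.8
-0.015 -0.005 0.085 0.001 -0.177 -0.002 1 | rows 0.8
0.021 -0.005 0.052 0.001 -0.243 -0.002 1 | rows 0.8
0.060 -0.005 0.025 0.001 -0.310 -0.002 1 | rows 0.8
0.097 -0.005 0.002 0.000 -0.365 -0.002 1 | rows 0.7
0.129 -0.005 -0.014 0.000 -0.410 -0.002 1 | rows 0.6
0.161 -0.005 -0.029 0.000 -0.454 -0.002 1 | rows 0.6
0.193 -0.005 -0.037 0.000 -0.499 -0.002 1 | rows 0.6
0.225 -0.005 -0.044 0.000 -0.543 -0.002 1 | rows 0.6
0.257 -0.005 -0.045 0.000 -0.588 -0.002 1 | rows 0.6
scene lug expected [339. 170.] [([257.0, 161.0], 148), ([350.0, 166.0], 284), ([375.0, 208.0], 45), ([414.0, 217.0], 96), ([395.0, 224.0], 134)]
side lug expected [256. 158.] [([247.0, 155.0], 220), ([316.0, 151.0], 43), ([323.0, 160.0], 46), ([299.0, 166.0], 93), ([163.0, 221.0], 342), ([269.0, 241.0], 287)]
```

```bash
cat > tubchk.py <<'E'
from h import *
import sys
# compare the blue trim with the rim expected at (cx,cy,yaw), z
d=shot('wrist',sys.argv[1]+'.png');z=146
m=cv2.inRange(cv2.cvtColor(d['img'],cv2.COLOR_RGB2HSV),(105,120,60),(130,255,255))
P=np.array([plane(d,u,v,z) for v,u in np.argwhere(m>0)]);
c=np.array([615.3,344.5]);y=1.39;q=(P[:,:2]-c)@np.array([[np.cos(y),-np.sin(y)],[np.sin(y),np.cos(y)]])
ok=(abs(q)<75).all(1);q=q[ok];print(len(q))
for n,sel,ax in(('-y side',(q[:,1]<-40)&(abs(q[:,0])<48),1),('+y',(q[:,1]>40)&(abs(q[:,0])<48),1),('-x',(q[:,0]<-40)&(q[:,0]>-62)&(abs(q[:,1])<48),0),('+x',(q[:,0]>40)&(abs(q[:,1])<48),0)):
    if sel.sum()>8: print(n,sel.sum(),np.median(q[sel][:,ax]).round(1),np.percentile(q[sel][:,ax],[10,90]).round(1))
E
python3 tubchk.py w19
```

```text
554
-y side 185 -54.0 [-54.9 -53.2]
+y 156 55.1 [54.4 56. ]
-x 14 -53.9 [-55.2 -52.6]
```

>>> {"fn": "move_arm", "kwargs": {
  "rows": "-0.031 -0.005 0.075 0 -0.021 0 1;-0.061 -0.005 0.134 0 -0.043 0 1;-0.047 -0.005 0.12 0 -0.11 0 1;-0.015 -0.005 0.085 0 -0.177 0 1;0.021 -0.005 0.052 0 -0.243 0 1;0.06 -0.005 0.025 0 -0.31 0 1;0.097 -0.005 0.002 0 -0.365 0 1;0.129 -0.005 -0.014 0 -0.41 0 1;0.161 -0.005 -0.029 0 -0.454 0 1;0.193 -0.005 -0.037 0 -0.499 0 1;0.225 -0.005 -0.044 0 -0.543 0 1;0.257 -0.005 -0.045 0 -0.588 0 1"
}}

```text
clock: 27.23
eef_pos: [596.2, 246.1, 278.1]
tool_rot: [3.14, 0.437, 1.387]
force: [0.8, -1.0, -1.9]
width: 14.6
gripper_force: 59.5
```

```bash
python3 sc.py w20; python3 - <<'E'
from h import *
C=np.array([613.2,334.7]);a=lambda z,th:spose(np.r_[C,z],th,1.39)
T=T_tool(read_state());print((T@[134.5,.7,70,1])[:3])
plan(a(154,-30),a(152,-35),a(149,-40),a(147,-46),a(147,-52),a(147,-57))
b=lambda z,th:spose(np.r_[C-[0,0],z],th,1.39)
print('back');plan(b(170,-40),b(190,-25),b(210,-10),b(230,0))
E
```

```text
27.2833 [595.9 252.  275.7] [-3.141  0.438  1.396] [ 0.4  4.3 -2.2]
[612.59536613 342.62166852 155.26671197]
0.000 0.005 -0.023 0.002 -0.055 0.003 1 | rows 0.7
0.028 0.005 -0.053 0.002 -0.110 0.003 1 | rows 0.7
0.061 0.005 -0.078 0.002 -0.166 0.003 1 | rows 0.7
0.101 0.006 -0.109 0.002 -0.233 0.003 1 | rows 0.8
0.143 0.006 -0.142 0.002 -0.299 0.003 1 | rows 0.8
0.180 0.006 -0.166 0.002 -0.355 0.003 1 | rows 0.7
back
0.031 0.005 -0.141 0.002 -0.166 0.003 1 | rows 2.1
-0.073 0.005 -0.093 0.001 0.001 0.003 1 | rows 2.1
-0.146 0.004 -0.030 0.001 0.167 0.004 1 | rows 2.1
-0.185 0.004 -0.003 0.001 0.279 0.004 1 | rows 1.4
```

>>> {"fn": "move_arm", "kwargs": {
  "rows": "0 0.005 -0.023 0 -0.055 0 1;0.028 0.005 -0.053 0 -0.11 0 1;0.061 0.005 -0.078 0 -0.166 0 1;0.061 0.005 -0.09 0 -0.166 0 1;0.05 0.005 -0.12 0 -0.166 0 1;0.031 0.005 -0.141 0 -0.166 0 1;-0.03 0.005 -0.12 0 -0.09 0 1;-0.073 0.005 -0.093 0 0 0 1;-0.11 0.005 -0.06 0 0.08 0 1;-0.146 0.004 -0.03 0 0.167 0 1;-0.185 0.004 -0.003 0 0.279 0 1;-0.185 0.004 -0.003 0 0.279 0 1"
}}

```text
clock: 28.28
eef_pos: [587.9, 187.0, 305.9]
tool_rot: [3.135, -0.007, 1.378]
force: [0.7, -2.0, -1.4]
width: 14.9
gripper_force: 59.5
```

>>> {"fn": "move_arm", "kwargs": {
  "rows": "0 0 -0.1 0 0 0 1;-0.08 0 -0.25 0 0 0 1;-0.16 0 -0.35 0 0 0 1;-0.22 0 -0.35 0 0 0 1;-0.22 0 -0.35 0 0 0 1;-0.22 0 -0.35 0 0 0 1"
}}

```text
clock: 28.78
eef_pos: [575.6, 126.8, 409.4]
tool_rot: [3.137, -0.006, 1.383]
force: [-0.3, 0.2, -1.0]
width: 15.3
gripper_force: 59.5
```

```bash
python3 sc.py w21;python3 tubchk.py w22; python3 -c "
from h import *
d=shot('scene','s22.png')
m=cv2.inRange(cv2.cvtColor(d['img'],cv2.COLOR_RGB2HSV),(8,170,120),(22,255,255));k,l,st,c=cv2.connectedComponentsWithStats(m)
print([(c[j].round(0).tolist(),int(st[j,4])) for j in range(1,k) if st[j,4]>8],proj(d,[615,344,95]))"
```

```text
28.8333 [575.3 129.  408. ] [ 3.139 -0.005  1.386] [-0.6  0.3 -1.9]
px [302. 222.   7.] scoop [-92.  16.] world z116 [599.  49.]
px [242. 234.   8.] scoop [-99. -21.] world z116 [514.  47.]
19
-y side 19 -53.8 [-54.9 -53.6]
[([347.0, 163.0], 9), ([356.0, 164.0], 23), ([452.0, 191.0], 291), ([281.0, 199.0], 25), ([274.0, 207.0], 25), ([304.0, 207.0], 11), ([269.0, 212.0], 30)] (np.float64(349.92427885740204), np.float64(171.69033802759242))
```

```bash
python3 -c "
from h import *
d=down(1.616);plan(((560,0,330),d,1),((545.7,-155,300),d,1))"
```

```text
-0.440 0.029 0.253 0.001 -0.002 -0.144 1 | rows 3.7
-0.958 0.075 0.351 0.001 -0.002 -0.144 1 | rows 3.8
```

>>> {"fn": "move_arm", "kwargs": {
  "rows": "-0.11 0.01 0.06 0 0 -0.03 1;-0.22 0.02 0.12 0 0 -0.07 1;-0.33 0.03 0.2 0 0 -0.11 1;-0.44 0.03 0.253 0 0 -0.144 1;-0.57 0.04 0.28 0 0 -0.144 1;-0.7 0.055 0.3 0 0 -0.144 1;-0.83 0.07 0.33 0 0 -0.144 1;-0.958 0.075 0.351 0 0 -0.144 1;-0.958 0.075 0.351 0 0 -0.144 1;-0.958 0.075 0.351 0 0 -0.144 1;-0.958 0.075 0.351 0 0 -0.144 1"
}}

```text
clock: 29.85
eef_pos: [546.5, -154.3, 299.5]
tool_rot: [3.141, -0.004, 1.616]
force: [0.3, -0.0, -1.3]
width: 14.9
gripper_force: 59.5
```

```bash
python3 sc.py w23; python3 -c "
from h import *
d=down(1.616);plan(((545.7,-186.4,240),d,1),((545.7,-186.4,185),d,1))"
```

```text
29.9 [ 546.8 -153.5  299.6] [ 3.14  -0.004  1.618] [-0.2 -0.2 -0.4]
-0.110 -0.009 0.198 0.001 -0.002 0.001 1 | rows 1.6
-0.111 -0.009 0.382 0.001 -0.002 0.001 1 | rows 1.3
```

>>> {"fn": "move_arm", "kwargs": {
  "rows": "-0.11 -0.009 0.1 0 -0.002 0 1;-0.11 -0.009 0.198 0 -0.002 0 1;-0.11 -0.009 0.198 0 -0.002 0 1;-0.11 -0.009 0.198 0 -0.002 0 1;-0.11 -0.009 0.29 0 -0.002 0 1;-0.11 -0.009 0.382 0 -0.002 0 1;-0.11 -0.009 0.4 0 -0.002 0 1;-0.11 -0.009 0.41 0 -0.002 0 1;-0.11 -0.009 0.41 0 -0.002 0 1;-0.11 -0.009 0.41 0 -0.002 0 1"
}}

```text
clock: 30.73
eef_pos: [546.7, -188.1, 178.9]
tool_rot: [3.137, 0.001, 1.616]
force: [0.0, -0.2, 0.2]
width: 14.8
gripper_force: 59.5
```

```bash
python3 sc.py w24; python3 -c "
from h import *
d=down(1.616);plan(((545.7,-186.4,174.8),d,1))"
```

```text
30.7833 [ 546.6 -188.2  178.9] [3.137e+00 2.000e-03 1.616e+00] [-0.6 -0.3 -1.4]
0.006 -0.003 0.014 0.003 0.001 -0.000 1 | rows 0.1
```

>>> {"fn": "move_arm", "kwargs": {
  "rows": "0 -0.005 0.008 0 0 0 1;0 -0.005 0.013 0 0 0 1;0.02 -0.005 0.013 0 0 0 1;0.05 -0.005 0.013 0 0 0 1;0.08 -0.005 0.013 0 0 0 1;0.11 -0.005 0.013 0 0 0 1;0.14 -0.005 0.013 0 0 0 1;0.17 -0.005 0.013 0 0 0 1;0.2 -0.005 0.013 0 0 0 1;0.23 -0.005 0.013 0 0 0 1;0.25 -0.005 0.013 0 0 0 1;0.26 -0.005 0.013 0 0 0 1"
}}

```text
clock: 31.78
eef_pos: [540.4, -108.9, 173.1]
tool_rot: [3.14, 0.0, 1.617]
force: [-0.5, -0.5, 1.7]
width: 15.1
gripper_force: 59.7
```

```bash
python3 save.py w25; python3 st.py w25 118
```

```text
31.8333 [ 540.4 -108.7  173.1] [ 3.14  -0.     1.617] [ 0.1  0.4 -2.5]
px [242.   0.  16.] w [515.  29.] in scoop x,y [ 43. -20.]
px [252.  46.  18.] w [523.   1.] in scoop x,y [ 14. -14.]
nose y [535.   25.7 103.1]
```

>>> {"fn": "move_arm", "kwargs": {
  "rows": "0.015 0 -0.002 0 0 0 1;0.03 0 -0.002 0 0 0 1;0.045 0 -0.002 0 0 0 1;0.06 0 -0.002 0 0 0 1;0.075 0 -0.002 0 0 0 1;0.088 0 -0.002 0 0 0 1;0.088 0 -0.002 0 0 0 1;0.088 0 -0.002 0 0 0 1"
}}

```text
clock: 32.5
eef_pos: [539.2, -83.4, 173.6]
tool_rot: [3.14, 0.0, 1.616]
force: [0.1, -0.4, -1.1]
width: 14.7
gripper_force: 59.5
```

```bash
python3 save.py w26; python3 st.py w26 118; cat > lift.py <<'E'
from h import *
import sys
T=T_tool(read_state());N=(T@[134.5,.7,70,1])[:3];x=N[0];f=56.3+.045*(x-570)  # ramp foot
L=[]
for th in(4,8,12,16,20,24,26):
    z=105.5+75*np.sin(np.radians(th));L.append(((x,f+(z-104)/1.88-1.8,z),th))
y=L[-1][0][1];L+=[((x,y,150),27),((x,y-2,165),27),((x,y-6,185),27),((x,y-6,205),27)]
plan(*[spose(*l) for l in L])
E
python3 lift.py
```

```text
32.55 [539.2 -83.7 173.6] [3.140e+00 1.000e-03 1.615e+00] [ 0.9 -0.2 -0.5]
px [242.   2.  20.] w [514.  54.] in scoop x,y [ 42. -20.]
px [389.  15.  17.] w [600.  54.] in scoop x,y [38. 66.]
px [246.  47.  19.] w [518.  26.] in scoop x,y [ 14. -17.]
px [252.  91.  20.] w [522.   1.] in scoop x,y [-12. -14.]
nose y [534.   50.6 103.5]
0.004 0.001 0.008 0.001 0.045 -0.000 1 | rows 0.6
0.000 0.002 0.024 0.001 0.089 -0.000 1 | rows 0.6
-0.001 0.002 0.040 0.001 0.134 -0.000 1 | rows 0.6
-0.000 0.003 0.057 0.001 0.178 -0.000 1 | rows 0.6
0.003 0.003 0.076 0.001 0.223 -0.000 1 | rows 0.6
0.008 0.003 0.095 0.001 0.267 -0.000 1 | rows 0.6
0.011 0.004 0.104 0.001 0.289 -0.000 1 | rows 0.3
0.011 0.004 0.074 0.001 0.300 -0.000 1 | rows 0.2
0.004 0.003 0.024 0.001 0.300 -0.000 1 | rows 0.4
-0.009 0.003 -0.042 0.001 0.300 -0.000 1 | rows 0.5
-0.009 0.003 -0.109 0.001 0.300 -0.000 1 | rows 0.5
```

>>> {"fn": "move_arm", "kwargs": {
  "rows": "0.01 0 -0.001 0 0 0 1;0.006 0.001 0.008 0 0.045 0 1;0.002 0.002 0.024 0 0.089 0 1;0 0.002 0.04 0 0.134 0 1;0 0.003 0.057 0 0.178 0 1;0.003 0.003 0.076 0 0.223 0 1;0.008 0.003 0.095 0 0.267 0 1;0.011 0.004 0.104 0 0.289 0 1;0.011 0.004 0.074 0 0.3 0 1;0.004 0.003 0.024 0 0.3 0 1;-0.009 0.003 -0.042 0 0.3 0 1;-0.009 0.003 -0.109 0 0.3 0 1"
}}

```text
clock: 33.55
eef_pos: [539.7, -88.1, 206.3]
tool_rot: [3.141, -0.469, 1.613]
force: [0.1, -0.2, -1.8]
width: 14.8
gripper_force: 59.5
```

```bash
python3 sc.py w27; python3 dump.py t 27
```

```text
33.6 [541.7 -88.1 210.4] [ 3.134 -0.468  1.617] [ 0.9 -0.4  1.4]
px [246.  22.  16.] scoop [ 27. -19.] world z116 [501. 140.]
px [246.  65.  18.] scoop [  2. -19.] world z116 [506.  87.]
px [356. 102.  12.] scoop [-19.  42.] world z116 [602.  54.]
px [252. 108.  19.] scoop [-23. -16.] world z116 [515.  43.]
0.024 0.007 0.012 0.002 0.002 0.004 1 | rows 0.2
0.082 0.019 0.036 -0.002 0.003 0.013 1 | rows 0.5
0.165 0.038 0.071 -0.009 0.004 0.026 1 | rows 0.7
0.264 0.060 0.113 -0.017 0.005 0.041 1 | rows 0.8
0.373 0.083 0.159 -0.025 0.007 0.058 1 | rows 0.9
0.481 0.107 0.205 -0.034 0.008 0.075 1 | rows 0.9
0.582 0.129 0.248 -0.042 0.009 0.090 1 | rows 0.8
0.666 0.147 0.284 -0.049 0.010 0.103 1 | rows 0.7
0.733 0.162 0.313 -0.054 0.011 0.113 1 | rows 0.5
0.793 0.175 0.338 -0.059 0.012 0.122 1 | rows 0.5
0.835 0.184 0.356 -0.062 0.012 0.128 1 | rows 0.3
```

All three are on board. I carry them to the tub.

>>> {"fn": "move_arm", "kwargs": {
  "rows": "0.024 0.007 0.012 0 0.002 0.004 1;0.082 0.019 0.036 -0.002 0.003 0.013 1;0.165 0.038 0.071 -0.009 0.004 0.026 1;0.264 0.06 0.113 -0.017 0.005 0.041 1;0.373 0.083 0.159 -0.025 0.007 0.058 1;0.481 0.107 0.205 -0.034 0.008 0.075 1;0.582 0.129 0.248 -0.042 0.009 0.09 1;0.666 0.147 0.284 -0.049 0.01 0.103 1;0.733 0.162 0.313 -0.054 0.011 0.113 1;0.793 0.175 0.338 -0.059 0.012 0.122 1;0.835 0.184 0.356 -0.062 0.012 0.128 1;0.835 0.184 0.356 -0.062 0.012 0.128 1"
}}

```text
clock: 34.6
eef_pos: [581.1, 192.7, 223.9]
tool_rot: [-3.132, -0.491, 1.394]
force: [0.3, 1.4, -2.1]
width: 15.2
gripper_force: 59.5
```

>>> {"fn": "move_arm", "kwargs": {
  "rows": "0 0 0 0 0 0 1;0 0 0 0 0 0 1"
}}

```text
clock: 34.77
eef_pos: [582.7, 186.2, 223.8]
tool_rot: [-3.135, -0.488, 1.388]
force: [-0.9, -0.5, -2.9]
width: 14.7
gripper_force: 59.5
```

```bash
python3 sc.py w28; python3 tubchk.py w29; python3 dump.py d
```

```text
34.8167 [583.  185.7 223.9] [-3.135 -0.488  1.387] [-0.3  0.2 -1.8]
px [443.   0.  17.] scoop [ 56. 103.] world z116 [847. 465.]
px [244.  20.  13.] scoop [ 31. -19.] world z116 [595. 445.]
px [242.  64.  15.] scoop [  5. -20.] world z116 [585. 384.]
px [252. 105.  16.] scoop [-19. -14.] world z116 [588. 336.]
px [250. 106.  16.] scoop [-19. -15.] world z116 [586. 336.]
559
-y side 186 -53.4 [-54.2 -52.7]
+y 162 54.7 [54.  55.5]
-x 69 -60.4 [-61.2 -51.2]
-0.030 0.007 0.060 -0.003 -0.022 -0.002 1 | rows 0.5
-0.060 0.007 0.119 -0.003 -0.044 -0.002 1 | rows 0.5
-0.046 0.007 0.104 -0.003 -0.111 -0.002 1 | rows 0.8
-0.015 0.007 0.070 -0.003 -0.177 -0.001 1 | rows 0.8
0.022 0.007 0.037 -0.003 -0.244 -0.001 1 | rows 0.8
0.061 0.007 0.010 -0.003 -0.311 -0.001 1 | rows 0.8
0.098 0.006 -0.013 -0.003 -0.366 -0.001 1 | rows 0.7
0.129 0.006 -0.030 -0.003 -0.411 -0.001 1 | rows 0.6
0.162 0.006 -0.044 -0.003 -0.455 -0.001 1 | rows 0.6
0.193 0.006 -0.052 -0.004 -0.499 -0.001 1 | rows 0.6
0.226 0.006 -0.059 -0.004 -0.544 -0.000 1 | rows 0.6
0.257 0.006 -0.060 -0.004 -0.588 -0.000 1 | rows 0.6
```

>>> {"fn": "move_arm", "kwargs": {
  "rows": "-0.03 0.007 0.06 0 -0.022 0 1;-0.06 0.007 0.119 0 -0.044 0 1;-0.046 0.007 0.104 0 -0.111 0 1;-0.015 0.007 0.07 0 -0.177 0 1;0.022 0.007 0.037 0 -0.244 0 1;0.061 0.007 0.01 0 -0.311 0 1;0.098 0.006 -0.013 0 -0.366 0 1;0.129 0.006 -0.03 0 -0.411 0 1;0.162 0.006 -0.044 0 -0.455 0 1;0.193 0.006 -0.052 0 -0.499 0 1;0.226 0.006 -0.059 0 -0.544 0 1;0.257 0.006 -0.06 0 -0.588 0 1"
}}

```text
clock: 35.87
eef_pos: [596.2, 245.5, 277.8]
tool_rot: [-3.137, 0.437, 1.392]
force: [1.0, -0.1, -1.8]
width: 15.0
gripper_force: 59.5
```

>>> {"fn": "move_arm", "kwargs": {
  "rows": "0 0.005 -0.023 0 -0.055 0 1;0.028 0.005 -0.053 0 -0.11 0 1;0.061 0.005 -0.078 0 -0.166 0 1;0.061 0.005 -0.09 0 -0.166 0 1;0.05 0.005 -0.12 0 -0.166 0 1;0.031 0.005 -0.141 0 -0.166 0 1;-0.03 0.005 -0.12 0 -0.09 0 1;-0.073 0.005 -0.093 0 0 0 1;-0.11 0.005 -0.06 0 0.08 0 1;-0.146 0.004 -0.03 0 0.167 0 1;-0.185 0.004 -0.003 0 0.279 0 1;-0.185 0.004 -0.003 0 0.279 0 1"
}}

```text
clock: 36.87
eef_pos: [588.0, 186.7, 305.7]
tool_rot: [3.141, -0.008, 1.38]
force: [-0.2, -2.0, -1.4]
width: 14.7
gripper_force: 59.5
```

```bash
python3 sc.py w30; python3 -c "
from h import *
d=shot('scene','s30.png')
m=cv2.inRange(cv2.cvtColor(d['img'],cv2.COLOR_RGB2HSV),(8,170,120),(22,255,255));k,l,st,c=cv2.connectedComponentsWithStats(m)
print([(c[j].round(0).tolist(),int(st[j,4])) for j in range(1,k) if st[j,4]>8])
q=down(1.616);plan(((595,60,330),q,1),((590,-100,300),q,1))"
```

```text
36.9167 [588.3 184.7 306.3] [ 3.141 -0.01   1.376] [-1.1 -4.3 -0.9]
px [271.   0.   7.] scoop [44. -4.] world z116 [620. 375.]
px [303.   0.   8.] scoop [44. 14.] world z116 [651. 369.]
[([356.0, 167.0], 15), ([452.0, 191.0], 294)]
-0.413 0.102 -0.084 0.000 -0.004 -0.151 1 | rows 3.1
-0.940 0.187 0.013 0.000 -0.004 -0.151 1 | rows 3.9
```

>>> {"fn": "move_arm", "kwargs": {
  "rows": "-0.1 0.03 -0.04 0 0 -0.04 1;-0.2 0.05 -0.08 0 0 -0.08 1;-0.31 0.08 -0.084 0 0 -0.12 1;-0.413 0.102 -0.084 0 0 -0.151 1;-0.54 0.12 -0.06 0 0 -0.151 1;-0.67 0.14 -0.04 0 0 -0.151 1;-0.8 0.16 -0.02 0 0 -0.151 1;-0.94 0.187 0.013 0 0 -0.151 1;-0.94 0.187 0.013 0 0 -0.151 1;-0.94 0.187 0.013 0 0 -0.151 1;-0.94 0.187 0.013 0 0 -0.151 1"
}}

```text
clock: 37.88
eef_pos: [593.6, -90.6, 296.4]
tool_rot: [-3.138, -0.005, 1.629]
force: [-0.2, 0.6, -1.1]
width: 15.0
gripper_force: 59.5
```

```bash
python3 sc.py w31; python3 -c "
from h import *
q=down(1.616);plan(((585.4,-156.4,250),q,1),((585.4,-156.4,178),q,1))"
```

```text
37.9333 [593.8 -89.4 296.4] [-3.138 -0.006  1.631] [ 0.2  1.5 -1.1]
-0.222 -0.041 0.153 -0.002 -0.004 0.010 1 | rows 2.0
-0.224 -0.040 0.393 -0.002 -0.004 0.010 1 | rows 1.7
```

>>> {"fn": "move_arm", "kwargs": {
  "rows": "-0.12 -0.02 0.08 0 -0.004 0.01 1;-0.222 -0.041 0.153 0 -0.004 0.01 1;-0.222 -0.041 0.153 0 -0.004 0.01 1;-0.222 -0.041 0.153 0 -0.004 0.01 1;-0.223 -0.041 0.23 0 -0.004 0.01 1;-0.224 -0.04 0.31 0 -0.004 0.01 1;-0.224 -0.04 0.37 0 -0.004 0.01 1;-0.224 -0.04 0.393 0 -0.004 0.01 1;-0.224 -0.04 0.393 0 -0.004 0.01 1;-0.224 -0.04 0.393 0 -0.004 0.01 1;-0.224 -0.04 0.393 0 -0.004 0.01 1"
}}

```text
clock: 38.85
eef_pos: [586.0, -158.0, 179.2]
tool_rot: [-3.14, 0.002, 1.615]
force: [0.1, 1.2, -0.9]
width: 14.9
gripper_force: 59.5
```

```bash
python3 save.py w32; python3 st.py w32 116; python3 -c "
from h import *
q=down(1.616);plan(((585.4,-156.4,174.6),q,1),((585.4-.045*72,-84.4,174.6),q,1))"
```

```text
38.9 [ 585.9 -158.3  179.3] [-3.141e+00  2.000e-03  1.614e+00] [ 0.6 -0.4 -0.8]
nose y [580.7 -24.  109. ]
0.006 -0.001 0.016 -0.001 0.001 -0.001 1 | rows 0.1
0.247 -0.002 0.015 -0.001 0.001 -0.001 1 | rows 1.7
```

>>> {"fn": "move_arm", "kwargs": {
  "rows": "0 -0.001 0.01 0 0 0 1;0 -0.001 0.015 0 0 0 1;0.03 -0.002 0.015 0 0 0 1;0.06 -0.002 0.015 0 0 0 1;0.09 -0.002 0.015 0 0 0 1;0.12 -0.002 0.015 0 0 0 1;0.15 -0.002 0.015 0 0 0 1;0.18 -0.002 0.015 0 0 0 1;0.21 -0.002 0.015 0 0 0 1;0.235 -0.002 0.015 0 0 0 1;0.25 -0.002 0.015 0 0 0 1;0.255 -0.002 0.015 0 0 0 1"
}}

```text
clock: 39.9
eef_pos: [580.9, -80.9, 173.1]
tool_rot: [-3.138, 0.001, 1.615]
force: [-0.4, -0.6, 0.2]
width: 14.9
gripper_force: 59.7
```

```bash
python3 save.py w33; python3 st.py w33 118; python3 lift.py
```

```text
39.95 [580.9 -81.1 173.1] [-3.138e+00  1.000e-03  1.614e+00] [ 0.1 -0.2 -0.8]
px [322.   0.  20.] w [601.  59.] in scoop x,y [43. 25.]
nose y [575.5  53.2 102.9]
0.002 0.001 0.006 -0.002 0.045 -0.001 1 | rows 0.6
-0.002 0.001 0.022 -0.002 0.090 -0.001 1 | rows 0.6
-0.003 0.002 0.038 -0.002 0.134 -0.001 1 | rows 0.6
-0.003 0.002 0.056 -0.002 0.179 -0.001 1 | rows 0.6
0.000 0.003 0.074 -0.002 0.223 -0.001 1 | rows 0.6
0.006 0.003 0.093 -0.002 0.267 -0.002 1 | rows 0.6
0.009 0.003 0.103 -0.002 0.290 -0.002 1 | rows 0.3
0.009 0.003 0.073 -0.002 0.301 -0.002 1 | rows 0.2
0.002 0.003 0.023 -0.002 0.301 -0.002 1 | rows 0.4
-0.011 0.002 -0.044 -0.002 0.301 -0.002 1 | rows 0.5
-0.011 0.002 -0.111 -0.002 0.301 -0.002 1 | rows 0.5
```

>>> {"fn": "move_arm", "kwargs": {
  "rows": "0.006 0.006 -0.003 0 0 0 1;0.004 0.008 0.003 0 0.045 0 1;0 0.008 0.015 -0.02 0.09 0 1;0 0.008 0.028 -0.04 0.134 0 1;0 0.008 0.042 -0.06 0.179 0 1;0.002 0.007 0.06 -0.07 0.223 0 1;0.008 0.006 0.078 -0.07 0.267 0 1;0.01 0.005 0.088 -0.07 0.29 0 1;0.009 0.003 0.073 -0.07 0.301 0 1;0.002 0.003 0.023 -0.07 0.301 0 1;-0.011 0.002 -0.044 -0.06 0.301 0 1;-0.011 0.002 -0.111 -0.05 0.301 0 1"
}}

```text
clock: 40.95
eef_pos: [581.2, -86.7, 207.0]
tool_rot: [3.063, -0.47, 1.629]
force: [1.0, -0.5, -0.6]
width: 14.9
gripper_force: 59.5
```

```bash
python3 sc.py w34; python3 dump.py t 27
```

```text
41.0 [584.2 -86.3 211.5] [ 3.055 -0.468  1.634] [1.5 0.1 2.1]
px [246. 107.  18.] scoop [-23. -20.] world z116 [560.  46.]
0.024 0.011 0.012 0.048 0.002 0.014 1 | rows 0.6
0.082 0.013 0.037 0.043 0.002 0.023 1 | rows 0.5
0.164 0.015 0.072 0.037 0.003 0.036 1 | rows 0.6
0.264 0.017 0.115 0.029 0.003 0.051 1 | rows 0.8
0.372 0.019 0.162 0.020 0.004 0.068 1 | rows 0.8
0.480 0.022 0.208 0.011 0.005 0.085 1 | rows 0.8
0.580 0.024 0.252 0.003 0.005 0.100 1 | rows 0.8
0.664 0.026 0.288 -0.003 0.006 0.113 1 | rows 0.7
0.732 0.027 0.317 -0.009 0.006 0.123 1 | rows 0.5
0.791 0.029 0.343 -0.013 0.007 0.132 1 | rows 0.5
0.833 0.030 0.361 -0.017 0.007 0.138 1 | rows 0.3
```

The ball is seated at the scoop's back wall. I carry it to the tub.

>>> {"fn": "move_arm", "kwargs": {
  "rows": "0.024 0.008 0.012 0.02 0.002 0.01 1;0.082 0.012 0.037 0.035 0.002 0.023 1;0.164 0.015 0.072 0.035 0.003 0.036 1;0.264 0.017 0.115 0.029 0.003 0.051 1;0.372 0.019 0.162 0.02 0.004 0.068 1;0.48 0.022 0.208 0.011 0.005 0.085 1;0.58 0.024 0.252 0.003 0.005 0.1 1;0.664 0.026 0.288 -0.003 0.006 0.113 1;0.732 0.027 0.317 -0.009 0.006 0.123 1;0.791 0.029 0.343 -0.013 0.007 0.132 1;0.833 0.03 0.361 -0.017 0.007 0.138 1;0.833 0.03 0.361 -0.017 0.007 0.138 1"
}}

```text
clock: 42.0
eef_pos: [581.2, 191.5, 225.2]
tool_rot: [-3.135, -0.493, 1.394]
force: [0.4, 0.0, -1.2]
width: 14.7
gripper_force: 59.5
```

>>> {"fn": "move_arm", "kwargs": {
  "rows": "0 0 0 0 0 0 1;0 0 0 0 0 0 1"
}}

```text
clock: 42.17
eef_pos: [583.2, 185.2, 224.2]
tool_rot: [-3.137, -0.489, 1.387]
force: [-0.0, -0.2, -1.4]
width: 15.1
gripper_force: 59.5
```

```bash
python3 sc.py w35; python3 tubchk.py w36; python3 dump.py d
```

```text
42.2167 [583.3 184.8 224.1] [-3.137 -0.489  1.386] [ 0.3 -0.4 -0.8]
px [442.   0.  16.] scoop [ 56. 103.] world z116 [848. 465.]
px [249. 105.  16.] scoop [-19. -16.] world z116 [586. 336.]
px [247. 106.  16.] scoop [-19. -17.] world z116 [584. 335.]
541
-y side 183 -53.2 [-54.  -52.5]
+y 155 54.4 [53.8 55.1]
-x 63 -61.0 [-61.9 -51.9]
-0.028 0.006 0.061 -0.002 -0.022 -0.002 1 | rows 0.5
-0.058 0.006 0.120 -0.002 -0.045 -0.002 1 | rows 0.5
-0.044 0.006 0.105 -0.002 -0.111 -0.002 1 | rows 0.8
-0.012 0.006 0.071 -0.002 -0.178 -0.002 1 | rows 0.8
0.025 0.006 0.038 -0.003 -0.245 -0.002 1 | rows 0.8
0.063 0.006 0.011 -0.003 -0.311 -0.002 1 | rows 0.8
0.101 0.005 -0.012 -0.003 -0.367 -0.002 1 | rows 0.7
0.132 0.005 -0.028 -0.003 -0.411 -0.001 1 | rows 0.6
0.164 0.005 -0.042 -0.003 -0.456 -0.001 1 | rows 0.6
0.196 0.005 -0.051 -0.003 -0.500 -0.001 1 | rows 0.6
0.229 0.005 -0.058 -0.003 -0.545 -0.001 1 | rows 0.6
0.260 0.005 -0.059 -0.003 -0.589 -0.001 1 | rows 0.6
```

>>> {"fn": "move_arm", "kwargs": {
  "rows": "-0.028 0.006 0.061 0 -0.022 0 1;-0.058 0.006 0.12 0 -0.045 0 1;-0.044 0.006 0.105 0 -0.111 0 1;-0.012 0.006 0.071 0 -0.178 0 1;0.025 0.006 0.038 0 -0.245 0 1;0.063 0.006 0.011 0 -0.311 0 1;0.101 0.005 -0.012 0 -0.367 0 1;0.132 0.005 -0.028 0 -0.411 0 1;0.164 0.005 -0.042 0 -0.456 0 1;0.196 0.005 -0.051 0 -0.5 0 1;0.229 0.005 -0.058 0 -0.545 0 1;0.26 0.005 -0.059 0 -0.589 0 1"
}}

```text
clock: 43.27
eef_pos: [595.9, 245.7, 277.5]
tool_rot: [-3.137, 0.438, 1.391]
force: [0.6, 0.6, -1.7]
width: 14.6
gripper_force: 59.5
```

>>> {"fn": "move_arm", "kwargs": {
  "rows": "0 0.005 -0.023 0 -0.055 0 1;0.028 0.005 -0.053 0 -0.11 0 1;0.061 0.005 -0.078 0 -0.166 0 1;0.061 0.005 -0.09 0 -0.166 0 1;0.05 0.005 -0.12 0 -0.166 0 1;0.031 0.005 -0.141 0 -0.166 0 1;-0.03 0.005 -0.12 0 -0.09 0 1;-0.073 0.005 -0.093 0 0 0 1;-0.11 0.005 -0.06 0 0.08 0 1;-0.146 0.004 -0.03 0 0.167 0 1;-0.185 0.004 -0.003 0 0.279 0 1;-0.185 0.004 -0.003 0 0.279 0 1"
}}

```text
clock: 44.27
eef_pos: [587.5, 186.9, 305.3]
tool_rot: [3.141, -0.007, 1.379]
force: [1.1, -1.8, -1.6]
width: 15.2
gripper_force: 59.5
```

>>> {"fn": "move_arm", "kwargs": {
  "rows": "0 -0.05 -0.1 0 0 0 1;0 -0.18 -0.2 0 0 0 1;0 -0.31 -0.2 0 0 0 1;0 -0.44 -0.2 0 0 0 1;0 -0.5 -0.2 0 0 0 1;0 -0.5 -0.2 0 0 0 1;0 -0.5 -0.2 0 0 0 1;0 -0.5 -0.2 0 0 0 1"
}}

```text
clock: 44.93
eef_pos: [441.5, 221.2, 363.1]
tool_rot: [-3.139, -0.005, 1.388]
force: [0.4, 0.1, -1.0]
width: 14.9
gripper_force: 59.5
```

```bash
python3 sc.py w37; python3 -c "
from h import *
import pickle
d=shot('wrist','w38.png')
print('tub px',proj(d,[615.3,344.5,78]),[np.round(proj(d,[615.3+a,344.5+b,145])) for a,b in((50,50),(50,-50),(-50,-50),(-50,50))])
m=cv2.inRange(cv2.cvtColor(d['img'],cv2.COLOR_RGB2HSV),(6,150,70),(22,255,255));k,l,st,c=cv2.connectedComponentsWithStats(m)
print([(c[j].round(0).tolist(),int(st[j,4])) for j in range(1,k) if st[j,4]>20])
d=shot('side','d38.png');print('side tub',proj(d,[615,344,85]))"
```

```text
44.9833 [441.7 221.4 362.6] [-3.139 -0.005  1.388] [ 0.3  0.9 -0.8]
px [389.  26.   6.] scoop [31. 66.] world z116 [608. 381.]
px [376.  36.   6.] scoop [23. 58.] world z116 [589. 368.]
px [400.  36.   6.] scoop [25. 73.] world z116 [619. 366.]
px [420.  36.   6.] scoop [27. 86.] world z116 [647. 366.]
px [411.  49.   7.] scoop [18. 80.] world z116 [631. 350.]
px [401.  63.   8.] scoop [ 8. 73.] world z116 [614. 333.]
px [419.  67.   7.] scoop [ 8. 86.] world z116 [638. 327.]
px [391.  77.   8.] scoop [-1. 67.] world z116 [598. 317.]
px [410.  80.   7.] scoop [-1. 80.] world z116 [623. 311.]
tub px (np.float64(389.9794223624616), np.float64(58.62800228297664)) [array([438.,   8.]), array([454.,  90.]), array([376.,  97.]), array([359.,  10.])]
[([42.0, 8.0], 32), ([401.0, 53.0], 2067), ([4.0, 64.0], 49), ([472.0, 105.0], 199), ([163.0, 133.0], 190), ([483.0, 159.0], 59), ([141.0, 192.0], 24), ([278.0, 284.0], 4119), ([10.0, 323.0], 697)]
side tub (np.float64(249.33170991883955), np.float64(160.5314574935627))
```

```bash
python3 -c "
import cv2,numpy as np
from h import *
d=cv2.imread('pics/w38.png');shot('scene','s38.png');s=cv2.imread('pics/s38.png')
M=np.zeros((600,800,3),np.uint8)
M[:400,:400]=cv2.resize(d[0:130,335:465],(400,400),interpolation=cv2.INTER_CUBIC)
M[:420,400:]=cv2.resize(s[120:330,220:420],(400,420),interpolation=cv2.INTER_CUBIC);cv2.imwrite('pics/last.png',M)"
```

```text
(no output)
```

View pics/last.png

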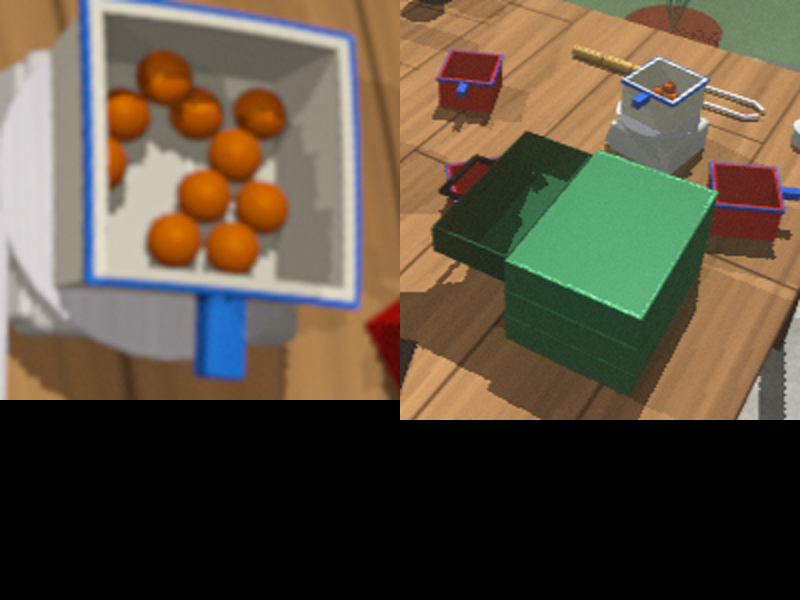

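The last picture shows all ten baits in the tub, which is on the pan. The tray's lane looks empty. Next I return the scoop to its mat.

```bash
python3 -c "
from h import *
plan(((500,-60,340),down(1.6),1))"
```

```text
-0.890 0.363 0.068 -0.003 -0.002 -0.135 1 | rows 6.9
```

>>> {"fn": "move_arm", "kwargs": {
  "rows": "-0.12 0.05 0.01 0 0 -0.02 1;-0.24 0.1 0.02 0 0 -0.04 1;-0.36 0.15 0.03 0 0 -0.06 1;-0.48 0.2 0.04 0 0 -0.08 1;-0.6 0.25 0.05 0 0 -0.1 1;-0.72 0.3 0.06 0 0 -0.12 1;-0.82 0.34 0.068 0 0 -0.135 1;-0.89 0.363 0.068 0 0 -0.135 1;-0.89 0.363 0.068 0 0 -0.135 1;-0.89 0.363 0.068 0 0 -0.135 1;-0.89 0.363 0.068 0 0 -0.135 1"
}}

```text
clock: 46.05
eef_pos: [499.7, -58.5, 339.3]
tool_rot: [-3.137, -0.005, 1.603]
force: [-0.6, 1.0, -0.6]
width: 15.1
gripper_force: 59.6
```

>>> {"fn": "move_arm", "kwargs": {
  "rows": "-0.12 0.02 0 0 0 -0.04 1;-0.24 0.04 0 0 0 -0.08 1;-0.36 0.06 0 0 0 -0.12 1;-0.48 0.08 0 0 0 -0.16 1;-0.6 0.1 0.05 0 0 -0.2 1;-0.72 0.11 0.12 0 0 -0.24 1;-0.84 0.12 0.2 0 0 -0.28 1;-0.937 0.126 0.267 0 0 -0.33 1;-0.937 0.126 0.267 0 0 -0.35 1;-0.937 0.126 0.267 0 0 -0.35 1;-0.937 0.126 0.267 0 0 -0.35 1"
}}

```text
clock: 46.97
eef_pos: [547.1, -336.6, 257.9]
tool_rot: [-3.141, -0.007, 2.153]
force: [0.5, 0.4, -0.5]
width: 14.7
gripper_force: 59.5
```

```bash
python3 -c "
from h import *
s=read_state();print(s['eef_pos'],s['tool_rot'])
d=down(2.15);plan(((546.4,-402.6,130),d,1),((546.4,-402.6,76.5),d,1))
i=shot('side','d40.png');m=cv2.inRange(cv2.cvtColor(i['img'],cv2.COLOR_RGB2HSV),(0,200,130),(5,255,255));k,l,st,c=cv2.connectedComponentsWithStats(m)
print([(c[j].round(0).tolist(),int(st[j,4])) for j in range(1,k) if st[j,4]>40],'mat',proj(i,[498,-318.5,4]))"
```

```text
[ 547.05234604 -336.60716404  257.90893088] [-3.14115968 -0.00709294  2.153457  ]
-0.186 -0.123 0.425 -0.000 -0.005 0.002 1 | rows 3.5
-0.187 -0.123 0.603 -0.000 -0.005 0.002 1 | rows 1.3
[([311.0, 159.0], 194), ([295.0, 171.0], 96), ([166.0, 211.0], 179), ([149.0, 230.0], 207), ([266.0, 240.0], 91), ([421.0, 332.0], 149)] mat (np.float64(348.0696213938952), np.float64(314.6502716605287))
```

>>> {"fn": "move_arm", "kwargs": {
  "rows": "-0.1 -0.06 0.1 0 -0.005 0 1;-0.186 -0.123 0.2 0 -0.005 0 1;-0.186 -0.123 0.3 0 -0.005 0 1;-0.186 -0.123 0.425 0 -0.005 0 1;-0.186 -0.123 0.425 0 -0.005 0 1;-0.186 -0.123 0.48 0 -0.005 0 1;-0.186 -0.123 0.53 0 -0.005 0 1;-0.186 -0.123 0.57 0 -0.005 0 1;-0.187 -0.123 0.595 0 -0.005 0 1;-0.187 -0.123 0.603 0 -0.005 0 1;-0.187 -0.123 0.603 0 -0.005 0 1;-0.187 -0.123 0.603 0 -0.005 0 1"
}}

```text
clock: 48.02
eef_pos: [545.9, -405.0, 78.2]
tool_rot: [-3.141, 0.004, 2.153]
force: [0.3, -0.2, -0.6]
width: 14.8
gripper_force: 59.6
```

>>> {"fn": "move_arm", "kwargs": {
  "rows": "0 0 0.003 0 0 0 1;0 0 0.005 0 0 0 1;0 0 0.005 0 0 0 1"
}}

```text
clock: 48.27
eef_pos: [545.3, -405.0, 76.1]
tool_rot: [-3.14, 0.003, 2.152]
force: [-0.1, -0.6, -0.4]
width: 14.7
gripper_force: 59.6
```

>>> {"fn": "move_arm", "kwargs": {
  "rows": "0 0 0.003 0 0 0 1;0 0 0.006 0 0 0 1;0 0 0.006 0 0 0 1;0 0 0.006 0 0 0 0.6;0 0 0.006 0 0 0 0.3;0 0 0.006 0 0 0 0;0 0 0.006 0 0 0 0;0 0 0.006 0 0 0 0"
}}

```text
clock: 48.93
eef_pos: [545.2, -404.9, 73.9]
tool_rot: [-3.14, 0.002, 2.152]
force: [-0.1, 1.0, 0.2]
width: 43.1
gripper_force: 0.0
```

>>> {"fn": "move_arm", "kwargs": {
  "rows": "0 0 -0.05 0 0 0 0;0 0 -0.15 0 0 0 0;0 0 -0.27 0 0 0 0;0 0 -0.4 0 0 0 0;0 0 -0.53 0 0 0 0;0 0 -0.66 0 0 0 0;-0.05 0 -0.7 0 0 0 0;-0.1 0 -0.72 0 0 0 0;-0.1 0 -0.72 0 0 0 0;-0.1 0 -0.72 0 0 0 0"
}}

```text
clock: 49.77
eef_pos: [561.4, -429.6, 289.7]
tool_rot: [-3.14, 0.002, 2.152]
force: [-0.3, -0.0, -0.9]
width: 42.6
gripper_force: 0.0
```

```bash
python3 - <<'E'
from h import *
s=read_state();print(s['eef_pos'],s['tool_rot'],s['width'])
d=shot('wrist','w41.png');h=cv2.cvtColor(d['img'],cv2.COLOR_RGB2HSV)
# scoop pan: bright low-saturation blob ahead; compare with expected place
m=cv2.inRange(h,(0,0,150),(180,45,255));k,l,st,c=cv2.connectedComponentsWithStats(cv2.morphologyEx(m,cv2.MORPH_OPEN,np.ones((3,3))))
print([(c[j].round(0).tolist(),st[j].tolist(),plane(d,*c[j],6).round(0)[:2].tolist()) for j in range(1,k) if st[j,4]>150])
print('mat px',proj(d,[498.2,-318.5,4]))
plan(((500,-200,300),down(1.616),.3))
E
```

```text
[ 561.37182102 -429.62288328  289.7012106 ] [-3.13987452e+00  1.95574058e-03  2.15195766e+00] 42.62429642777876
[([264.0, 36.0], [231, 5, 64, 68, 2856], [453.0, -294.0]), ([367.0, 202.0], [335, 168, 66, 68, 3353], [689.0, -399.0]), ([307.0, 220.0], [302, 212, 12, 18, 164], [634.0, -465.0]), ([103.0, 299.0], [88, 289, 31, 22, 425], [434.0, -766.0])]
mat px (np.float64(283.0404911551631), np.float64(69.99305464719481))
0.749 0.249 -0.037 -0.001 0.000 0.341 0.3 | rows 5.7
```

```bash
python3 - <<'E'
from h import *
for n,q in(('w10',((265,130),(265,150),(266,175),(200,150),(300,160))),('w11',((278,200),(280,240),(240,200),(320,190)))):
    h=cv2.cvtColor(cv2.imread(f'pics/{n}.png'),cv2.COLOR_BGR2HSV)
    print(n,[h[v,u].tolist() for u,v in q])
i=cv2.imread('pics/w41.png');h=cv2.cvtColor(i,cv2.COLOR_BGR2HSV)
m=cv2.inRange(h,(19,90,130),(28,255,255));k,l,st,c=cv2.connectedComponentsWithStats(cv2.morphologyEx(m,cv2.MORPH_OPEN,np.ones((3,3))))
print([(c[j].round(0).tolist(),st[j].tolist()) for j in range(1,k) if st[j,4]>80])
m=cv2.inRange(h,(0,0,150),(180,45,255));k,l,st,c=cv2.connectedComponentsWithStats(cv2.morphologyEx(m,cv2.MORPH_OPEN,np.ones((3,3))))
j=[j for j in range(1,k) if st[j,4]>2000 and c[j][1]<100][0];print('pan box',cv2.minAreaRect(np.argwhere(l==j)[:,::-1].astype(np.float32)))
b=cv2.inRange(h,(0,0,0),(180,255,50));k,l,st,c=cv2.connectedComponentsWithStats(b[:200]);print('black',[(c[j].round(0).tolist(),st[j].tolist()) for j in range(1,k) if st[j,4]>150])
E
```

```text
w10 [[21, 144, 213], [21, 143, 212], [21, 146, 210], [16, 138, 166], [16, 137, 183]]
w11 [[21, 146, 208], [21, 147, 207], [16, 140, 170], [16, 137, 186]]
[([242.0, 106.0], [228, 71, 28, 72, 1102]), ([47.0, 259.0], [39, 243, 17, 32, 287]), ([72.0, 278.0], [53, 258, 44, 35, 834])]
pan box ((261.59033203125, 39.184139251708984), (53.86189651489258, 67.25515747070312), 13.671307563781738)
black [([459.0, 15.0], [429, 0, 69, 41, 1179]), ([517.0, 67.0], [465, 23, 95, 109, 1648]), ([297.0, 77.0], [253, 35, 81, 80, 4207]), ([237.0, 75.0], [231, 60, 16, 40, 203])]
```

```bash
cat > grip.py <<'E'
from h import *
import sys
d=shot('wrist',sys.argv[1]+'.png');s=read_state();print(s['eef_pos'].round(1),s['tool_rot'].round(3))
m=cv2.inRange(cv2.cvtColor(d['img'],cv2.COLOR_RGB2HSV),(19,90,130),(28,255,255));k,l,st,c=cv2.connectedComponentsWithStats(cv2.morphologyEx(m,cv2.MORPH_OPEN,np.ones((3,3))))
P=np.array([300,150]);j=max((j for j in range(1,k) if st[j,4]>500 and c[j][0]>130),key=lambda j:st[j,4])
W=np.array([plane(d,u,v,84)[:2] for v,u in np.argwhere(l==j)]);r=cv2.minAreaRect(W.astype(np.float32))
b=cv2.boxPoints(r);e=max((b[1]-b[0],b[2]-b[1]),key=np.linalg.norm);y=np.arctan2(e[1],e[0]);y=y if y>0 else y+np.pi
print('px',c[j].round(0),'grip centre',np.round(r[0],1),'size',np.round(r[1],1),'yaw',round(float(y),3),'pan centre',(np.array(r[0])+96*np.array([np.cos(y),np.sin(y)])).round(1))
t=np.array(r[0]);plan(((*t,170),down(y),0),((*t,75),down(y),0))
E
python3 grip.py w42
```

```text
[ 561.  -428.3  288.6] [-3.140e+00 -1.000e-03  2.153e+00]
px [241. 108.] grip centre [ 488.1 -383.2] size [16.  74.9] yaw 1.94 pan centre [ 453.5 -293.7]
0.259 -0.119 0.396 -0.001 -0.000 0.136 0 | rows 3.5
0.259 -0.119 0.712 -0.001 -0.000 0.136 0 | rows 2.3
```

>>> {"fn": "move_arm", "kwargs": {
  "rows": "0.1 -0.05 0.1 0 0 0.04 0;0.2 -0.1 0.2 0 0 0.09 0;0.259 -0.119 0.3 0 0 0.136 0;0.259 -0.119 0.396 0 0 0.136 0;0.259 -0.119 0.396 0 0 0.136 0;0.259 -0.119 0.396 0 0 0.136 0;0.259 -0.119 0.396 0 0 0.136 0"
}}

```text
clock: 50.45
eef_pos: [490.5, -385.3, 172.3]
tool_rot: [3.141, 0.005, 1.94]
force: [0.5, -0.5, 0.7]
width: 42.8
gripper_force: 0.0
```

```bash
python3 grip.py w43
```

```text
[ 490.7 -385.7  172.8] [3.141 0.006 1.94 ]
px [274. 208.] grip centre [ 487.6 -382.3] size [15.7 76.2] yaw 1.943 pan centre [ 452.7 -292.9]
0.014 -0.006 0.009 0.000 0.004 -0.002 0 | rows 0.1
0.016 -0.006 0.326 0.000 0.004 -0.002 0 | rows 2.3
```

>>> {"fn": "move_arm", "kwargs": {
  "rows": "0.015 -0.006 0.1 0 0.004 0 0;0.015 -0.006 0.2 0 0.004 0 0;0.015 -0.006 0.29 0 0.004 0 0;0.015 -0.006 0.33 0 0.004 0 0;0.015 -0.006 0.33 0 0.004 0 0;0.015 -0.006 0.33 0 0.004 0 0;0.015 -0.006 0.33 0 0.004 0 0.6;0.015 -0.006 0.33 0 0.004 0 1;0.015 -0.006 0.33 0 0.004 0 1;0.015 -0.006 0.33 0 0.004 0 1;0.015 -0.006 0.33 0 0.004 0 1;0.015 -0.006 0.33 0 0.004 0 1"
}}

```text
clock: 51.5
eef_pos: [487.1, -382.3, 73.7]
tool_rot: [3.141, -0.0, 1.939]
force: [0.5, -0.9, 6.5]
width: 15.1
gripper_force: 60.7
```

>>> {"fn": "move_arm", "kwargs": {
  "rows": "0 0 -0.03 0 0 0 1;0 0 -0.07 0 0 0 1;0 0 -0.1 0 0 0 1;0 0 -0.1 0 0 0 1;0 0 -0.1 0 0 0 1"
}}

```text
clock: 51.92
eef_pos: [486.3, -381.4, 102.9]
tool_rot: [-3.141, -0.003, 1.939]
force: [0.7, -0.5, -1.8]
width: 15.0
gripper_force: 59.8
```

```bash
python3 - <<'E'
from h import *
s=read_state();p=s['eef_pos'];print(p,s['tool_rot'],s['width'])
u=lambda y:np.array([np.cos(y),np.sin(y)])
t=np.array([498.2,-318.5])-97*u(2.0)
plan(((*t,p[2]),down(2.0),1))
d=shot('wrist','w44.png');h=cv2.cvtColor(d['img'],cv2.COLOR_RGB2HSV);T=T_tool(s);I=np.linalg.inv(T)
m=cv2.inRange(h,(0,0,140),(180,45,255));k,l,st,c=cv2.connectedComponentsWithStats(cv2.morphologyEx(m,cv2.MORPH_OPEN,np.ones((3,3))))
for j in range(1,k):
    if st[j,4]>1500: print(c[j],st[j])
E
```

```text
[ 486.29033824 -381.3687546   102.88342607] [-3.14137946e+00 -2.66928295e-03  1.93904401e+00] 14.962720116172356
-0.142 0.132 -0.000 -0.000 -0.002 -0.039 1 | rows 1.4
[276.75773006  78.99232529] [  217    16   120   126 13551]
[276.2622549 171.6127451] [ 260  145   34   54 1632]
[475.45587506 304.50123946] [ 432  266   82   79 4034]
```

>>> {"fn": "move_arm", "kwargs": {
  "rows": "-0.07 0.06 0 0 0 -0.02 1;-0.142 0.132 0 0 0 -0.039 1;-0.142 0.132 0 0 0 -0.039 1;-0.142 0.132 0 0 0 -0.039 1;-0.142 0.132 0.04 0 0 -0.039 1;-0.142 0.132 0.07 0 0 -0.039 1;-0.142 0.132 0.085 0 0 -0.039 1;-0.142 0.132 0.093 0 0 -0.039 1;-0.142 0.132 0.095 0 0 -0.039 1;-0.142 0.132 0.097 0 0 -0.039 1;-0.142 0.132 0.097 0 0 -0.039 1"
}}

```text
clock: 52.88
eef_pos: [536.5, -405.9, 73.0]
tool_rot: [-3.14, -0.007, 2.0]
force: [-3.3, 1.6, 7.7]
width: 15.2
gripper_force: 60.8
```

Contact made at 7.7 N. I release, lift and check.

>>> {"fn": "move_arm", "kwargs": {
  "rows": "0 0 -0.002 0 0 0 0.8;0 0 -0.002 0 0 0 0.6;0 0 -0.002 0 0 0 0.3;0 0 -0.002 0 0 0 0;0 0 -0.002 0 0 0 0;0 0 -0.002 0 0 0 0;0 0 -0.05 0 0 0 0;0 0 -0.15 0 0 0 0;0 0 -0.27 0 0 0 0;0 0 -0.4 0 0 0 0;0 0 -0.4 0 0 0 0;0 0 -0.4 0 0 0 0"
}}

```text
clock: 53.88
eef_pos: [539.8, -408.5, 196.8]
tool_rot: [3.139, 0.002, 2.0]
force: [0.9, 1.3, -1.0]
width: 42.7
gripper_force: 0.0
```

```bash
python3 grip.py w45; python3 -c "
from h import *
plan(((470,-160,300),down(1.616),.3))"
```

```text
[ 538.8 -407.2  194.5] [ 3.141e+00 -2.000e-03  2.000e+00]
px [274. 200.] grip centre [ 536.4 -405.8] size [15.3 76. ] yaw 2.005 pan centre [ 495.9 -318.8]
0.008 -0.006 0.082 0.000 -0.001 -0.003 0 | rows 0.6
0.007 -0.006 0.398 0.000 -0.001 -0.003 0 | rows 2.3
0.845 0.135 -0.350 0.000 -0.001 0.245 0.3 | rows 6.7
```

>>> {"fn": "move_arm", "kwargs": {
  "rows": "0 0 -0.12 0 0 0 0.2;0.05 0 -0.25 0 0 0 0.2;0.15 0.03 -0.35 0 0 0.04 0.2;0.27 0.05 -0.35 0 0 0.08 0.2;0.4 0.07 -0.35 0 0 0.12 0.2;0.53 0.09 -0.35 0 0 0.16 0.2;0.65 0.11 -0.35 0 0 0.2 0.2;0.77 0.13 -0.35 0 0 0.245 0.2;0.845 0.135 -0.35 0 0 0.245 0.2;0.845 0.135 -0.35 0 0 0.245 0.2;0.845 0.135 -0.35 0 0 0.245 0.2"
}}

```text
clock: 54.85
eef_pos: [469.4, -158.2, 297.9]
tool_rot: [-3.137, -0.004, 1.618]
force: [-0.9, -1.4, -0.4]
width: 34.2
gripper_force: 0.0
```

```bash
python3 - <<'E'
from h import *
s=read_state();print(s['eef_pos'],s['tool_rot'],s['width'])
d=shot('wrist','w46.png');h=cv2.cvtColor(d['img'],cv2.COLOR_RGB2HSV)
for y in(-75,-60,-46,-30,-15):
    u,v=np.round(proj(d,[463.5-.045*(y+46),y,135])).astype(int)
    if 0<=v<420:
        r=h[v,max(u-25,0):u+26,2];k=np.where(r<70)[0]+u-25;print(y,(u,v),k.tolist()[:1],k.tolist()[-1:],len(k),plane(d,k.mean(),v,135).round(1) if len(k) else '')
m=cv2.inRange(h,(8,170,120),(22,255,255));print('orange',cv2.countNonZero(m))
q=down(1.616);plan(((463,-46,200),q,.2),((463,-46,131),q,.2))
E
```

```text
[ 469.37439643 -158.22192522  297.87272163] [-3.13745671 -0.00445765  1.61848341] 34.210914259500136
-75 (np.int64(276), np.int64(102)) [271] [281] 11 [465.1 -75.2 135. ]
-60 (np.int64(276), np.int64(85)) [271] [281] 11 [464.4 -59.9 135. ]
-46 (np.int64(276), np.int64(70)) [272] [281] 10 [464.1 -46.1 135. ]
-30 (np.int64(276), np.int64(53)) [272] [280] 9 [463.  -30.4 135. ]
-15 (np.int64(276), np.int64(37)) [273] [280] 8 [462.7 -15.3 135. ]
orange 0
0.379 -0.004 0.328 -0.002 -0.002 0.000 0.2 | rows 3.6
0.378 -0.003 0.558 -0.002 -0.002 0.000 0.2 | rows 1.7
```

Handle is exactly where expected; grip it and push the tray shut.

>>> {"fn": "move_arm", "kwargs": {
  "rows": "0.12 0 0.1 0 -0.002 0 0.2;0.24 0 0.2 0 -0.002 0 0.2;0.379 -0.002 0.328 0 -0.002 0 0.2;0.379 -0.002 0.328 0 -0.002 0 0.2;0.379 -0.002 0.328 0 -0.002 0 0.2;0.379 -0.002 0.42 0 -0.002 0 0.2;0.378 -0.002 0.5 0 -0.002 0 0.2;0.378 -0.002 0.558 0 -0.002 0 0.2;0.378 -0.002 0.558 0 -0.002 0 0.2;0.378 -0.002 0.558 0 -0.002 0 1;0.378 -0.002 0.558 0 -0.002 0 1;0.378 -0.002 0.558 0 -0.002 0 1"
}}

```text
clock: 55.9
eef_pos: [464.7, -47.6, 132.6]
tool_rot: [-3.141, 0.001, 1.614]
force: [-0.2, -2.4, -3.7]
width: 7.7
gripper_force: 58.4
```

>>> {"fn": "move_arm", "kwargs": {
  "rows": "0 0 0 0 0 0 1;0 0 0 0 0 0 1;0 0 0 0 0 0 1"
}}

```text
clock: 56.15
eef_pos: [464.7, -47.6, 132.5]
tool_rot: [3.141, 0.002, 1.614]
force: [-0.4, -5.4, 2.2]
width: 8.0
gripper_force: 58.8
```

>>> {"fn": "move_arm", "kwargs": {
  "rows": "0 0.05 0 0 0 0 1;0 0.12 0 0 0 0 1;0 0.2 0 0 0 0 1;0 0.28 0 0 0 0 1;0 0.34 0 0 0 0 1;0 0.37 0 0 0 0 1;0 0.385 0 0 0 0 1;0 0.395 0 0 0 0 1;0 0.405 0 0 0 0 1;0 0.41 0 0 0 0 1;0 0.41 0 0 0 0 1;0 0.41 0 0 0 0 1"
}}

```text
clock: 57.15
eef_pos: [584.5, -42.3, 132.5]
tool_rot: [-3.136, 0.0, 1.614]
force: [-7.3, -4.3, 10.2]
width: 7.6
gripper_force: 60.0
```

>>> {"fn": "move_arm", "kwargs": {
  "rows": "0 0.01 0 0 0 0 1;0 0.02 0 0 0 0 1;0 0.02 0 0 0 0 1;0 0.02 0 0 0 0 1"
}}

```text
clock: 57.48
eef_pos: [584.6, -42.2, 132.4]
tool_rot: [-3.124, -0.002, 1.613]
force: [-19.8, -4.8, 21.2]
width: 7.8
gripper_force: 61.4
```

>>> {"fn": "move_arm", "kwargs": {
  "rows": "0 -0.015 0 0 0 0 1;0 -0.02 0 0 0 0 0.7;0 -0.02 0 0 0 0 0.3;0 -0.02 0 0 0 0 0.3;0 -0.02 0 0 0 0 0.3;0 -0.02 -0.06 0 0 0 0.3;0 -0.02 -0.16 0 0 0 0.3;0 -0.02 -0.28 0 0 0 0.3;0 -0.1 -0.4 0 0 0 0.3;0 -0.2 -0.5 0 0 0 0.3;0 -0.3 -0.6 0 0 0 0.3;0 -0.3 -0.6 0 0 0 0.3"
}}

```text
clock: 58.48
eef_pos: [501.2, -45.6, 316.2]
tool_rot: [3.139, -0.002, 1.613]
force: [-0.0, -0.5, -0.1]
width: 29.7
gripper_force: 0.0
```

>>> {"fn": "move_arm", "kwargs": {
  "rows": "0.13 0.05 0 0 0 0 0.3;0.26 0.1 0 0 0 0 0.3;0.39 0.15 0 0 0 0 0.3;0.52 0.2 0 0 0 0 0.3;0.65 0.25 0 0 0 0 0.3;0.78 0.3 0 0 0 0 0.3;0.85 0.3 0 0 0 0 0.3;0.85 0.3 0 0 0 0 0.3;0.85 0.3 0 0 0 0 0.3;0.85 0.3 0 0 0 0 0.3"
}}

```text
clock: 59.32
eef_pos: [581.8, 213.6, 310.9]
tool_rot: [-3.139, 0.001, 1.615]
force: [-0.0, -0.1, -0.4]
width: 30.1
gripper_force: 0.0
```

```bash
python3 tubchk.py w47; python3 - <<'E'
from h import *
from baits import baits
s=read_state();print(s['eef_pos'],s['force'])
d=shot('wrist','w48.png')
B=baits(d,95);print(len(B),[b[3].round(0)[:2].tolist() for b in B])
# tray bar, tower: side view of scoop/mat
for n in('side','scene'):
    i=shot(n,n+'9.png');h=cv2.cvtColor(i['img'],cv2.COLOR_RGB2HSV)
    m=cv2.inRange(h,(19,90,130),(28,255,255));k,l,st,c=cv2.connectedComponentsWithStats(cv2.morphologyEx(m,cv2.MORPH_OPEN,np.ones((2,2))))
    e=np.array(proj(i,[536.4,-405.8,78]));print(n,'grip expected',e.round(0),[(c[j].round(0).tolist(),int(st[j,4])) for j in range(1,k) if np.hypot(*(c[j]-e))<40 and st[j,4]>20])
E
```

```text
1063
-y side 173 -53.3 [-54.  -52.6]
+y 122 54.2 [53.7 54.7]
-x 404 -52.7 [-59.8 -51.3]
+x 57 55.9 [55.3 56.4]
[581.93012127 212.82352237 311.22403117] [-0.14257187 -0.67583511  0.50479292]
10 [[611.0, 388.0], [592.0, 373.0], [627.0, 370.0], [655.0, 370.0], [583.0, 354.0], [640.0, 352.0], [622.0, 335.0], [648.0, 329.0], [606.0, 318.0], [630.0, 313.0]]
side grip expected [388. 314.] [([389.0, 315.0], 210)]
scene grip expected [184. 316.] [([186.0, 316.0], 169)]
```

```bash
python3 -c "
from cell import *
print(finish_job())"
```

```text
the job is handed in; nothing more can be done
None
```

The job is handed in: all ten baits were scooped into the tub, which stands within about 3 mm of the pan's middle. The scoop is back flat on its mat (put back a second time after it was knocked aside), and the tray was pushed shut against its stop. The hand-in returned no verdict.

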